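Restock the jar lane in the dispensary and move its stock marker to full

ROBOT

A 6-joint arm with a two-finger parallel gripper is mounted at the origin on the work surface. World frame = base frame: x ahead of the robot, y to its left, z up, the work surface at z = 0. Lengths are in m, angles in rad, forces in N, time in s.
With the tool pointing down it reaches from about 0.25 to 0.775 m from the base axis. Payload 4 kg.
Tool frame: the origin (TCP) lies midway between the tips of the shut fingers; the grasp point (between the pads) lies 19 mm behind it (robot.pinch_z is the distance from the TCP to the grasp point, in m); x points along the fingers, y is the direction in which the jaws open and shut, and the axes are right-handed (so a half turn about x gives the same grasp; the last joint's range is limited). The gripper opens to 94 mm and grips with 3 to 60 N. Pads are 16 mm wide; open, the fingers measure 119 mm over their backs; the gripper's body (75 mm by 177 mm) begins 78 mm behind the grasp point.
Start: joints at [-1.383, 0.087, 1.371, -0, 1.684, -0.103], TCP at [0.158, -0.527, 0.206] pointing down, gripper open.
Joint ranges: [-3.1, 3.1], [-0.76, 2.03], [0.27, 2.55], [-1.08, 4.22], [0.17, 2.65], [-2.57, 2.57]. Speed limits (rad/s): [2.79, 2.79, 3.14, 3.14, 3.14, 3.14].

INTERFACE

Orientations are given as [roll, pitch, yaw] about the fixed x, y, z axes, in that order (R = Rz(yaw) Ry(pitch) Rx(roll)).
In Python, from bench import robot, imaging gives the robot as it stands. The module is installed in compiled form; this text tells all that it offers.
- The arm moves only by the tool drive_tool, never from a script. Its argument "commands" is a list that holds one entry, the list of rows, each a list of 4 numbers: the shift along the tool's x, y, z as a fraction of full scale, then the turn about the tool's x as a fraction of full scale. A call has 1 to 20 rows; each row shifts and turns the commanded pose from where the row before left it, along the tool's axes as they then stand; what a row does not reach is not made up. Full scale, the value 1, is 0.25 m for a shift and 360 degrees for a turn. A row lasts 1/10 s, in which the tool goes at most 50 mm and 8.59 degrees, less where a joint would pass 70% of its speed; a pose out of reach is approached as far as the arm can. A call with a number of a shift or a turn outside -1 to 1 is refused whole. A call with a gripper value outside its range is refused whole. "grip" is the opening, from 0 (shut) to 1 (fully open), set as the call begins (left out, the last holds). The fingers move at their own pace and stop on an object; the grip force is fixed at half the most. Time passes only in rows, so rows that do not move let the fingers close. It gives the time, the measured TCP pose, the force and the opening at its end, in the units of the state.
- robot.get_obs(): the state, without advancing time (a new reading comes with each control period).
- imaging.snapshot(name): name is "scene" or "side" or "wrist"; returns a dict with "pixels" (420x560x3 uint8, red, green, blue), "z_map" (420x560 float32, m along the optical axis (not along the pixel's ray), 0 where there is no reading), "mtx" (3x3 intrinsics, pixels), "k1" (the pictures are not rectified: a ray, as slopes to the right and down, at radius r is drawn at 1 + k1 r^2 times it, then the intrinsics apply), "extrinsics" (4x4, takes a point from world to camera coordinates). Camera axes: x right, y up, looking along -z (the intrinsics and any distortion apply to the point x, -y, -z); pixel columns grow to the right and rows downward; lengths in m; the calibration is good to about 2 mm. A picture is of the moment at which its call begins.
- robot.close_job(): hands the job in, once; it reports no verdict.
The state is a dict: "time": time; "joint_positions": joint angles; "qvel": joint speeds; "joint_torque": joint torques, N m; "tool_pos": TCP position; "ee_rot": TCP orientation; "wrist_force": force on the tool from outside, world axes, zero at the start; "wrist_torque": the same for the moment, N m; "width": finger opening in m.
Only numpy, scipy, OpenCV 4.12 (cv2) and the standard library are available. Lean on these libraries where they do the work, as an engineer would, in place of code of your own. Each camera call takes 0.05 s, during which the arm holds its last target.

TASK

Restock the jar lane: set the orange label disc flat in the round recess of the label block and push every amber jar that is on the bench, upright, one behind the other into the lane between the guide rails until it stands wholly inside. Only when that is done, slide the stock marker along its bent tally wire, round the corners, right up to the green stop, and let it hang. Leave the blue disc, the tin and the mortar as they stand.

Things in the scene. Friction and masses are not known exactly. Their poses are not given: they have to be found in the camera images.
- lane_mouth (a point): Mouth of the jar lane: two fixed aluminium guide rails (20 mm high, 8 mm thick, 60 mm apart inside, 290 mm long). Point on the bench midway between the rails where the straight part begins; the lane runs along this frame's -y to the end stop. Short guides, 20 mm high, flare outwards on the +y side for 40 mm. No floor: jars slide on the bench.
- lane_end (a point): The point on the bench midway between the rails at the inner face of the wooden end stop (45 mm high), 290 mm along the lane from its mouth; same axes as lane_mouth.
- recess (a point): Centre of the floor of the round recess in the dark wooden label block (90 x 90 x 14 mm, fixed to the bench). The recess is 62 mm in diameter and 8 mm deep; its floor is 6 mm above the bench. z up.
- disc_orange_mid (a point): Orange label disc, loose, 50 g: 58 mm in diameter, 8 mm thick, with an upright wooden peg 18 mm in diameter in its middle, up to 36 mm above its underside. This point is on its axis, 18 mm above its underside (half-way up). z up through the peg.
- disc_blue_mid (a point): Blue label disc, the same shape as the orange one, for other stock; not wanted today. Point 18 mm above its underside.
- jar1_mid (a point): Amber jar with a white lid, 54 mm in diameter, 60 mm high, about 0.14 kg, heavier below, loose, standing upright on the bench. Point on its axis, half-way up (30 mm). There are 3 to 5 jars; absent ones are given as None from the start.
- jar2_mid (a point): Amber jar with a white lid, 54 mm in diameter, 60 mm high, about 0.14 kg, heavier below, loose, standing upright on the bench. Point on its axis, half-way up (30 mm). There are 3 to 5 jars; absent ones are given as None from the start.
- jar3_mid (a point): Amber jar with a white lid, 54 mm in diameter, 60 mm high, about 0.14 kg, heavier below, loose, standing upright on the bench. Point on its axis, half-way up (30 mm). There are 3 to 5 jars; absent ones are given as None from the start.
- jar4_mid (a point): Amber jar with a white lid, 54 mm in diameter, 60 mm high, about 0.14 kg, heavier below, loose, standing upright on the bench. Point on its axis, half-way up (30 mm). There are 3 to 5 jars; absent ones are given as None from the start.
- jar5_mid (a point): Amber jar with a white lid, 54 mm in diameter, 60 mm high, about 0.14 kg, heavier below, loose, standing upright on the bench. Point on its axis, half-way up (30 mm). There are 3 to 5 jars; absent ones are given as None from the start.
- wire_p0 (a point): Tally wire: steel rod 8 mm thick, a level flat zigzag 150 mm above the bench on end posts. Points p0 to p5 on its centre line, joined by straight lengths: p0-p1 100 mm along this frame's +y, p1-p2 35 mm at 45 degrees, p2-p3 60 mm along +x, p3-p4 35 mm at 45 degrees, p4-p5 100 mm along +y. p0 is at the face of the white stop (disc 44 mm wide), the start end.
- wire_p1 (a point): Point 1 of the wire's course, see wire_p0.
- wire_p2 (a point): Point 2 of the wire's course, see wire_p0.
- wire_p3 (a point): Point 3 of the wire's course, see wire_p0.
- wire_p4 (a point): Point 4 of the wire's course, see wire_p0.
- wire_p5 (a point): Last point of the wire's course, at the face of the green stop, a disc 44 mm in diameter (the 'full' end).
- marker_ring (a point): Stock marker, 0.12 kg, captive on the tally wire: brass ring (hole 30 mm, outside 50 mm, 14 mm long), upright black tab above, red flag plate (50 x 10 x 42 mm) below. Point: the ring's centre; y is the ring's axis (along the wire), z up through the tab. Hanging free, it is 11 mm below the wire's centre line; touching the green stop, 7 mm short of wire_p5.
- marker_tab (a point): Grip tab of the marker, 12 mm thick along the ring's axis (y), 24 mm wide (x), 50 mm tall; its top is 74 mm above the ring's centre, it is clear of the ring from 25 mm above the centre up. This point is on the tab, 54 mm above the ring's centre.
- tin: Low steel ointment tin, a bystander, 60 mm in diameter, 22 mm high, loose; point at its underside.
- mortar: White ceramic mortar, a bystander, 72 mm in diameter, 45 mm high; point at its foot.
Mind the look-alikes: they are no part of the job. Of the things that look like the part that bears recess, the smaller one is meant.

How it is judged:
By the outcome, as a careful person would: the job done as asked, in the order asked, and still so for the second after the job is handed in, with the robot touching nothing.
Of jar1, jar2, jar3, jar4, jar5 only 3 to 5 are there at a start; the rules pass over those that are not, and their reading is None.
At some moment in a run one of jar1, jar2, jar3, jar4, jar5, disc_orange may be knocked a few centimetres aside while the robot is not near it.
Once in a run the grip may slacken for a moment while it holds something.
It also fails if it takes over 210 s, if anything falls off the work surface, if the arm or the gripper's body presses on something with over 40 N, if the wrist force passes 120 N, or if a joint passes its speed limit or range.

## Working session

There is one attempt and no reset: what is moved stays moved. The work goes in short steps, Python scripts to look and compute and a tool call to move; the robot and the scene stay as the last step left them, time stands still between calls to the robot, and variables do not carry over. Pictures are saved under pics/ and viewed, and the job is handed in when it is done.

Besides the shell and the picture viewer there is one more tool, called by a JSON object that holds its "op" and its "data", one argument or row to a line. drive_tool: Moves the arm, as the interface text tells. Shift numbers are shares of 0.25 m and turn numbers shares of 360 degrees, none past 1 either way. Its arguments: {"type":"object","properties":{"commands":{"type":"array","items":{"type":"array","items":{"type":"array","items":{"type":"number","minimum":-1,"maximum":1}}}},"grip":{"type":"number"}},"required":["commands"]}

```bash
ls; mkdir -p pics; cat > h.py <<'E'
import numpy as np, cv2
from bench import robot, imaging
from scipy.spatial.transform import Rotation as R
def snap(n,save=None):
    s=imaging.snapshot(n)
    s={k:(np.array(v) if k!='k1' else v) for k,v in s.items()}
    if save: cv2.imwrite('pics/'+save,s['pixels'][:,:,::-1])
    return s
def rays(s,uv):
    uv=np.atleast_2d(np.float64(uv)); K=s['mtx']
    d=np.c_[(uv[:,0]-K[0,2])/K[0,0],(uv[:,1]-K[1,2])/K[1,1]]
    x=d.copy()
    for _ in range(30): x=d/(1+s['k1']*(x**2).sum(1,keepdims=True))
    E=s['extrinsics']; dc=np.c_[x[:,0],-x[:,1],-np.ones(len(x))]
    return -E[:3,:3].T@E[:3,3], dc@E[:3,:3]
def onz(s,uv,z):
    o,d=rays(s,uv); t=(z-o[2])/d[:,2]; return o+t[:,None]*d
def pts(s,uv):
    uv=np.atleast_2d(uv); o,d=rays(s,uv); i=np.int64(np.round(uv))
    return o+s['z_map'][i[:,1],i[:,0]][:,None]*d
def cloud(s):
    h,w=s['z_map'].shape; u,v=np.meshgrid(np.arange(w),np.arange(h))
    return pts(s,np.c_[u.ravel(),v.ravel()]).reshape(h,w,3)
def proj(s,P):
    E=s['extrinsics'];P=np.atleast_2d(P); c=P@E[:3,:3].T+E[:3,3]; x=np.c_[c[:,0],-c[:,1]]/-c[:,2:]
    x=x*(1+s['k1']*(x**2).sum(1,keepdims=True)); K=s['mtx']
    return np.c_[x[:,0]*K[0,0]+K[0,2],x[:,1]*K[1,1]+K[1,2]]
E
python3 - <<'E'
from h import *
print({k:v for k,v in robot.get_obs().items()}, robot.pinch_z)
for n in['scene','side','wrist']:
    s=snap(n,n+'0.png'); print(n,s['mtx'].tolist(),s['k1'],s['extrinsics'].round(3).tolist())
E
```

```text
pics
{'time': 0.0, 'joint_positions': array([-1.38312276e+00,  8.79170403e-02,  1.37224543e+00, -4.30630801e-05,
        1.68358595e+00, -1.03099061e-01]), 'qvel': array([-0.00102375, -0.00078256, -0.00096836,  0.00028294,  0.00032132,
       -0.0015388 ]), 'joint_torque': array([-6.57071141e-04, -3.40181851e+01, -3.02430546e+01,  7.17043877e-02,
        3.30597558e-02, -1.57004915e-04]), 'tool_pos': array([ 0.15755971, -0.52637669,  0.2043294 ]), 'ee_rot': array([-1.65404435,  1.56864014,  1.77831614]), 'wrist_force': array([-0.61429329,  0.27784637,  0.07214745]), 'wrist_torque': array([0.00865415, 0.01277184, 0.00330708]), 'width': 0.09413241936685475} 0.0188
scene [[488.9568423661454, 0.0, 284.87378372802414], [0.0, 488.9568423661454, 211.01726920925424], [0.0, 0.0, 1.0]] -0.1134993311908612 [[0.679, 0.734, -0.015, -0.325], [-0.432, 0.416, 0.8, 0.103], [0.593, -0.536, 0.6, -1.52], [0.0, 0.0, 0.0, 1.0]]
side [[467.24738462166897, 0.0, 280.55746765250086], [0.0, 467.24738462166897, 212.97619503190947], [0.0, 0.0, 1.0]] 0.03520891749740613 [[-0.841, -0.54, 0.005, 0.394], [0.315, -0.483, 0.817, -0.274], [-0.439, 0.689, 0.577, -1.054], [0.0, 0.0, 0.0, 1.0]]
wrist [[344.96007746274114, 0.0, 283.85621429632505], [0.0, 344.96007746274114, 211.11002803576724], [0.0, 0.0, 1.0]] 0.03025500120294118 [[0.287, -0.958, -0.002, -0.549], [0.921, 0.277, -0.273, 0.029], [0.262, 0.076, 0.962, -0.393], [0.0, 0.0, 0.0, 1.0]]
```

View pics/scene0.png

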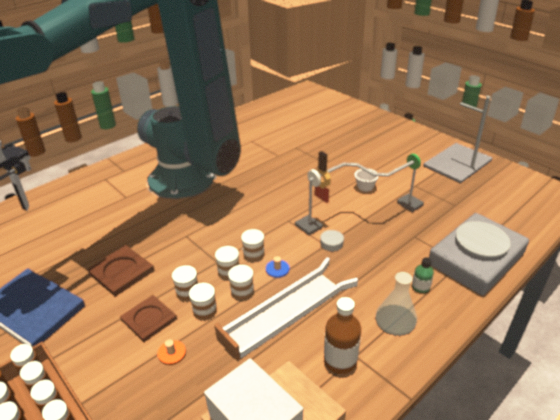

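View pics/side0.png

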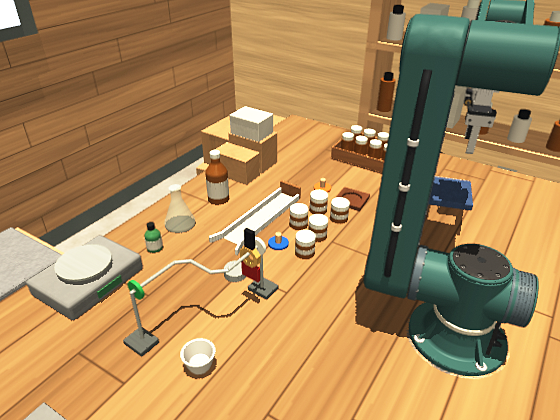

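View pics/wrist0.png

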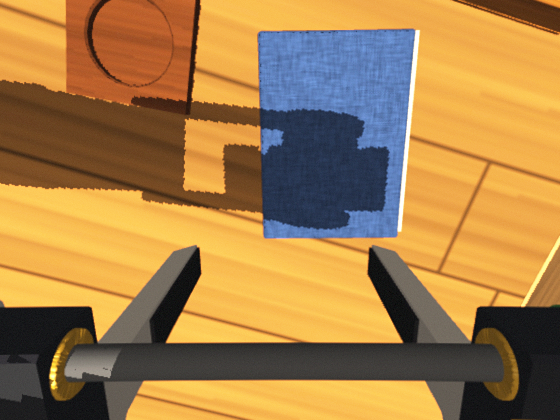

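The scene picture shows five free-standing jars, with lids at about (252,244), (228,262), (241,280), (185,280) and (203,299). The orange disc is at (172,350) and the blue one at (277,268). There are two recess blocks, at (120,268) (larger) and (149,317) (smaller). The jars in the rack at lower left are look-alikes.

```bash
cat >> h.py <<'E'
def topdown(views,fn,x0=0.1,x1=0.85,y0=-0.6,y1=0.45,res=0.0015):
    W=int((y1-y0)/res);H=int((x1-x0)/res)
    zb=np.full((H,W),-1.);im=np.zeros((H,W,3),np.uint8)
    for s in views:
        P=cloud(s).reshape(-1,3);C=s['pixels'].reshape(-1,3);ok=(s['z_map'].ravel()>0)&(P[:,2]<0.26)&(P[:,2]>-.02)
        P,C=P[ok],C[ok];c=((y1-P[:,1])/res).astype(int);r=((x1-P[:,0])/res).astype(int)
        ok=(c>=0)&(c<W)&(r>=0)&(r<H);P,C,c,r=P[ok],C[ok],c[ok],r[ok]
        o=np.argsort(P[:,2]);P,C,c,r=P[o],C[o],c[o],r[o]
        up=P[:,2]>zb[r,c]; 
        zb[r[up],c[up]]=P[up,2];im[r[up],c[up]]=C[up]
    im=im[:,:,::-1].copy()
    for g in np.arange(-.6,.6,.1):
        c=int((y1-g)/res)
        if 0<=c<W: im[::6,c]=(255,255,255);cv2.putText(im,'%.1f'%g,(c,10),0,.35,(255,255,255))
        r=int((x1-g-.6)/res)
        if 0<=r<H: im[r,::6]=(255,255,255);cv2.putText(im,'%.1f'%(g+.6),(0,r),0,.35,(255,255,255))
    cv2.imwrite('pics/'+fn,im);return zb
E
python3 - <<'E'
from h import *
a=snap('scene');b=snap('side')
topdown([a,b],'td0.png')
for n,s in(('scene',a),('side',b)):
    hsv=cv2.cvtColor(s['pixels'],cv2.COLOR_RGB2HSV);P=cloud(s)
    H,S,V=[hsv[...,i].astype(int) for i in range(3)]
    print(n,'bench z',np.median(P[250:300,300:310,2]))
    def comps(m,lab,minA=15):
        k,l,st,c=cv2.connectedComponentsWithStats(m.astype(np.uint8))
        for i in range(1,k):
            if st[i,4]>=minA:
                q=P[l==i]; print(lab,c[i].round(1),st[i,4],'xyz med',np.median(q,0).round(4), 'mid',((q.min(0)+q.max(0))/2).round(4), 'zmax',q[:,2].max().round(3))
    D=s['z_map']>0
    comps((S<60)&(V>120)&(abs(P[...,2]-.06)<.005)&D,'lid',40)
    comps((H<16)&(S>200)&(V>180)&(abs(P[...,2]-.008)<.005)&D,'orange')
    comps((H>100)&(H<125)&(S>180)&(V>100)&(abs(P[...,2]-.008)<.005)&D,'blue')
    comps((H>45)&(H<80)&(S>150)&(V>80)&(P[...,2]>.1)&(P[...,2]<.2)&D,'green')
    comps((V<75)&(P[...,2]>.16)&(P[...,2]<.24)&D&(P[...,0]>.3),'tab')
    comps((V<140)&(S>100)&(abs(P[...,2]-.014)<.004)&D&(P[...,0]>.15),'block',150)
E
```

```text
scene bench z 0.00112830986123863
lid [130.9  79.1] 160 xyz med [-0.7354  0.2289  0.058 ] mid [-0.7392  0.2331  0.0595] zmax 0.064
lid [251.9 237. ] 257 xyz med [ 0.4322 -0.0666  0.06  ] mid [ 0.4304 -0.0645  0.0596] zmax 0.064
lid [226.6 254. ] 292 xyz med [ 0.439  -0.149   0.0602] mid [ 0.4381 -0.1484  0.0597] zmax 0.064
lid [240.3 273.6] 336 xyz med [ 0.5128 -0.1666  0.0603] mid [ 0.5119 -0.1649  0.0596] zmax 0.064
lid [183.6 274.3] 340 xyz med [ 0.4264 -0.2607  0.0597] mid [ 0.4249 -0.2601  0.0592] zmax 0.063
lid [201.5 292.4] 387 xyz med [ 0.5001 -0.2635  0.0597] mid [ 0.4994 -0.2617  0.0599] zmax 0.065
lid [397.6 309.1] 71 xyz med [0.8208 0.002  0.0596] mid [0.817  0.0047 0.0599] zmax 0.065
lid [341.3 354.3] 95 xyz med [ 0.8183 -0.1693  0.0603] mid [ 0.8097 -0.1589  0.0601] zmax 0.065
tab [322.4 161.3] 93 xyz med [0.4558 0.1527 0.1921] mid [0.4544 0.1536 0.1906] zmax 0.215
block [113.4 261.8] 176 xyz med [ 0.2198 -0.3503  0.0158] mid [ 0.2351 -0.3423  0.0141] zmax 0.018
block [122.8 279.3] 187 xyz med [ 0.3102 -0.3613  0.0148] mid [ 0.2629 -0.3425  0.014 ] zmax 0.018
block [147
[... 191 characters left out ...]
74 -0.2573  0.0604] zmax 0.065
lid [339.8 202. ] 153 xyz med [ 0.4244 -0.255   0.0604] mid [ 0.4246 -0.2546  0.0599] zmax 0.064
lid [298.6 208.2] 170 xyz med [ 0.5098 -0.1604  0.0604] mid [ 0.5095 -0.1636  0.0596] zmax 0.064
lid [318.  219.4] 181 xyz med [ 0.4362 -0.1436  0.0605] mid [ 0.4369 -0.1467  0.0599] zmax 0.065
lid [305.1 235.9] 207 xyz med [ 0.4283 -0.0588  0.0605] mid [ 0.4295 -0.0602  0.0596] zmax 0.064
blue [278.  243.3] 152 xyz med [ 0.5042 -0.046   0.0082] mid [ 0.5106 -0.0528  0.0082] zmax 0.013
green [136.  288.6] 158 xyz med [0.5665 0.3866 0.1602] mid [0.5718 0.3846 0.1526] zmax 0.172
tab [249.  238.4] 201 xyz med [0.445  0.165  0.1931] mid [0.4489 0.1624 0.1902] zmax 0.215
```

View pics/td0.png

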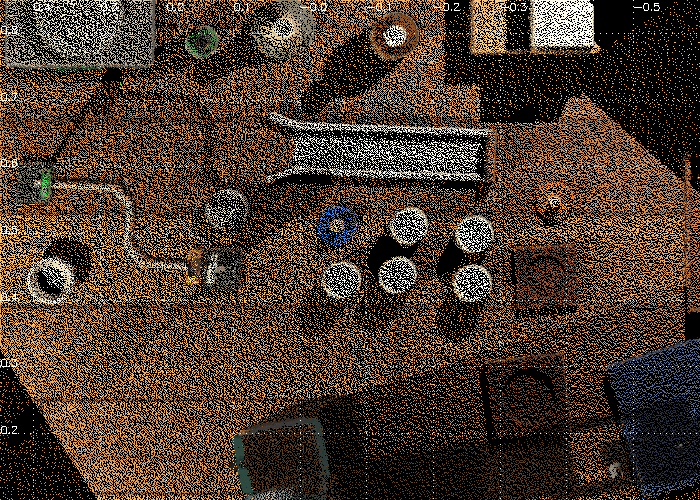

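```bash
cat >> h.py <<'E'
def tool():
    o=robot.get_obs(); return np.array(o['tool_pos']),R.from_euler('xyz',o['ee_rot']).as_matrix(),o
def go(target,yawY=None,note=''):
    """report rows-needed: displacement in tool axes as fractions; yawY = wanted world angle deg of tool y (mod 180)"""
    p,M,o=tool(); d=M.T@(np.array(target)-p)
    a=np.degrees(np.arctan2(M[1,1],M[0,1])); t=''
    if yawY is not None:
        da=(yawY-a+90)%180-90; t='world yaw change %.2f -> about tool x frac %.4f'%(da,da/360*np.sign(M[2,0]))
        
    print(note,'t=%.1f'%o['time'],'p',p.round(4),'ydir %.1f'%a,'d_frac',(d/.25).round(4),t,'w %.4f'%o['width'],'F',np.array(o['wrist_force']).round(1))
E
python3 - <<'E'
from h import *
p,M,o=tool();print(M.round(3));go([.5,-.36,.3],90)
s=snap('wrist');E=s['extrinsics'];cp=-E[:3,:3].T@E[:3,3];print('cam in tool',M.T@(cp-p),'cam look in tool',M.T@(-E[2,:3]))
a=snap('scene')
hsv=cv2.cvtColor(a['pixels'],cv2.COLOR_RGB2HSV)
print(hsv[350:356,165:180:5].tolist())
print(onz(a,[[172,352]],.008), onz(a,[[149,317]],.01))
E
```

```text
[[-0.     0.287 -0.958]
 [ 0.001 -0.958 -0.287]
 [-1.    -0.001 -0.   ]]
 t=0.2 p [ 0.1577 -0.5267  0.2049] ydir -73.3 d_frac [-0.3799 -0.2464 -1.5031] world yaw change -16.66 -> about tool x frac 0.0463 w 0.0937 F [ 0.5 -0.7  0.1]
cam in tool [-0.17988821 -0.00042225 -0.07970529] cam look in tool [9.61914047e-01 1.43728293e-05 2.73352091e-01]
[[[14, 186, 255], [14, 131, 150], [10, 187, 224]], [[14, 188, 255], [14, 122, 152], [10, 189, 229]], [[14, 188, 255], [14, 123, 151], [11, 191, 247]], [[14, 187, 255], [13, 138, 159], [12, 191, 254]], [[14, 187, 255], [10, 173, 221], [14, 188, 255]], [[15, 187, 255], [13, 187, 255], [15, 186, 255]]]
[[ 0.55160884 -0.38185577  0.008     ]] [[ 0.43869054 -0.3688185   0.01      ]]
```

{"op": "drive_tool", "data": {
  "commands": [
    [[-0.03,0,0,0.0232],[-0.03,0,0,0.0231],[-0.023,-0.079,-0.098,0],[-0.023,-0.079,-0.098,0],[-0.023,-0.079,-0.098,0],[-0.023,-0.079,-0.098,0],[-0.023,-0.079,-0.098,0],[-0.023,-0.079,-0.098,0],[-0.023,-0.079,-0.098,0],[-0.023,-0.079,-0.098,0],[-0.023,-0.079,-0.098,0],[-0.023,-0.079,-0.098,0],[-0.023,-0.079,-0.098,0],[-0.023,-0.079,-0.098,0],[-0.023,-0.079,-0.098,0],[-0.023,-0.079,-0.098,0],[0,0,0,0],[0,0,0,0],[0,0,0,0]]
  ]
}}

```text
time: 2.25
tool_pos: [0.5, -0.2511, 0.3007]
ee_rot: [0.27, 1.57, -2.873]
wrist_force: [0.1, -0.3, 0.5]
width: 0.0939
```

```bash
python3 - <<'E'
from h import *
s=snap('wrist','w1.png');go([.55,-.38,.2],90)
E
```

```text
t=2.3 p [ 0.4999 -0.2512  0.3008] ydir -90.1 d_frac [ 0.403   0.5147 -0.2017] world yaw change 0.09 -> about tool x frac -0.0003 w 0.0940 F [-1.  -0.8  0.6]
```

View pics/w1.png

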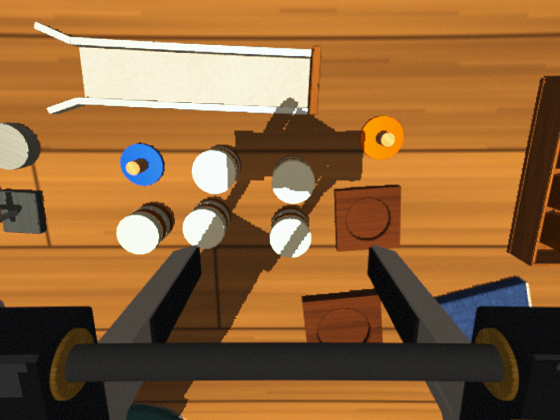

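The wrist picture shows these pixel positions:
- **Disc to move:** the orange disc at (382,137) is wanted; the blue disc at (142,164) is a look-alike.
- **Recess block:** the smaller block is at (368,218) and the larger at (342,320), half hidden. I choose the smaller one.
- **Jars:** five lids at (214,171), (293,180), (139,232), (205,228) and (290,238).
- **Lane:** from (80,75) to (315,80), with its end stop at right.

```bash
cat > m1.py <<'E'
from h import *
s=snap('wrist');img=s['pixels'];P=cloud(s);D=s['z_map']>0
hsv=cv2.cvtColor(img,cv2.COLOR_RGB2HSV);H,S,V=[hsv[...,i].astype(int) for i in range(3)]
def comps(m,lab,z,minA=60):
    k,l,st,c=cv2.connectedComponentsWithStats(cv2.morphologyEx(m.astype(np.uint8),cv2.MORPH_CLOSE,np.ones((5,5))))
    for i in range(1,k):
        if st[i,4]>=minA:
            cn=max(cv2.findContours((l==i).astype(np.uint8),0,2)[0],key=len)[:,0]
            q=onz(s,cn,z)[:,:2].astype(np.float32);hull=cv2.convexHull(q)
            (cx,cy),r=cv2.minEnclosingCircle(q)
            print(lab,c[i].round(1),st[i,4],'circ (%.4f %.4f) d %.4f'%(cx,cy,2*r),'bboxmid',((q.min(0)+q.max(0))/2).round(4),'zmed %.4f'%np.median(P[l==i][:,2]))
comps((H>6)&(H<18)&(S>225)&(V>130)&(abs(P[...,2]-.008)<.006),'orange',.008)
comps((H>100)&(H<125)&(S>150)&(abs(P[...,2]-.008)<.005),'blue',.008)
comps((S<80)&(abs(P[...,2]-.06)<.004)&(V>60),'lid',.06,150)
comps((abs(P[...,2]-.014)<.0045)&(V<190)&(P[...,1]<-.28),'block',.014,300)
comps((abs(P[...,2]-.006)<.003)&(V<200)&(P[...,1]<-.30)&(P[...,1]>-.42)&(P[...,0]<.48),'recess',.006,300)
E
python3 m1.py; python3 - <<'E'
from h import *
cv2.imwrite('pics/c1.png',cv2.resize(cv2.imread('pics/w1.png')[100:260,320:430],None,fx=4,fy=4,interpolation=cv2.INTER_CUBIC)[:600])
E
```

```text
orange [386.8 137. ] 638 circ (0.5479 -0.3814) d 0.0587 bboxmid [ 0.5474 -0.382 ] zmed 0.0085
blue [142.9 163.2] 1107 circ (0.5122 -0.0570) d 0.0582 bboxmid [ 0.5122 -0.057 ] zmed 0.0085
lid [213.2 171.4] 1512 circ (0.5100 -0.1647) d 0.0548 bboxmid [ 0.5099 -0.1645] zmed 0.0607
lid [292.6 181.8] 1426 circ (0.4971 -0.2616) d 0.0539 bboxmid [ 0.4968 -0.2616] zmed 0.0608
lid [203.1 228.3] 1302 circ (0.4362 -0.1472) d 0.0547 bboxmid [ 0.4363 -0.1474] zmed 0.0608
lid [137.8 233.7] 1360 circ (0.4292 -0.0637) d 0.0564 bboxmid [ 0.4297 -0.063 ] zmed 0.0607
lid [289.7 237.3] 1278 circ (0.4240 -0.2585) d 0.0549 bboxmid [ 0.4238 -0.2581] zmed 0.0607
block [530.2 165.7] 1002 circ (0.5000 -0.5804) d 0.2391 bboxmid [ 0.5    -0.5797] zmed 0.0142
block [367.7 217.7] 2601 circ (0.4340 -0.3685) d 0.1277 bboxmid [ 0.4343 -0.3685] zmed 0.0147
block [479.8 290. ] 375 circ (0.3242 -0.5420) d 0.1292 bboxmid [ 0.3233 -0.5422] zmed 0.0139
block [343.6 315.3] 2896 circ (0.2727 -0.3424) d 0.1422 bboxmid [ 0.2776 -0.3424] zmed 0.0182
recess [367.1 218.6] 1389 circ (0.4318 -0.3707) d 0.0627 bboxmid [ 0.4319 -0.3707] zmed 0.0068
recess [342.9 326.4] 1421 circ (0.2518 -0.3427) d 0.0814 bboxmid [ 0.2577 -0.3429] zmed 0.0085
```

View pics/c1.png

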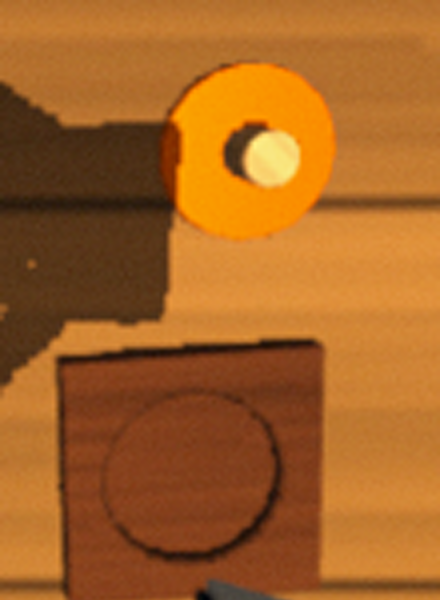

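{"op": "drive_tool", "data": {
  "commands": [
    [[0.08,0.0521,-0.0192,0],[0.08,0.0521,-0.0192,0],[0.08,0.0521,-0.0192,0],[0.08,0.0521,-0.0192,0],[0.08,0.0521,-0.0192,0],[0.08,0.0521,-0.0192,0],[0.08,0.0521,-0.0192,0],[0.08,0.0521,-0.0192,0],[0.08,0.0521,-0.0192,0],[0.08,0.0521,-0.0192,0],[0,0,0,0],[0,0,0,0],[0,0,0,0]]
  ]
}}

```text
time: 3.65
tool_pos: [0.5489, -0.381, 0.1028]
ee_rot: [2.521, 1.568, -0.621]
wrist_force: [0.4, 0.2, -0.0]
width: 0.0941
```

```bash
python3 m1.py |grep -E "orange|recess|block"; python3 - <<'E'
from h import *
s=snap('wrist','w2.png');go([.548,-.3815,.013],90)
E
```

```text
orange [284.5 212.9] 2685 circ (0.5467 -0.3812) d 0.0570 bboxmid [ 0.5465 -0.3816] zmed 0.0088
block [166.7 127.3] 452 circ (0.6156 -0.2907) d 0.0742 bboxmid [ 0.6156 -0.2924] zmed 0.0143
block [533.4 210.8] 1679 circ (0.5437 -0.5796) d 0.1519 bboxmid [ 0.5437 -0.5802] zmed 0.0141
block [285.4 209. ] 1702 circ (0.5487 -0.3814) d 0.0554 bboxmid [ 0.5514 -0.3812] zmed 0.0088
block [269.4 309. ] 3363 circ (0.4542 -0.3680) d 0.1038 bboxmid [ 0.4575 -0.3675] zmed 0.0146
recess [270.9 326.2] 1947 circ (0.4317 -0.3690) d 0.0621 bboxmid [ 0.4425 -0.3688] zmed 0.0067
 t=3.8 p [ 0.5492 -0.3808  0.1031] ydir -90.0 d_frac [0.3605 0.002  0.0057] world yaw change -0.01 -> about tool x frac 0.0000 w 0.0939 F [-0.7 -0.2 -0.3]
```

View pics/w2.png

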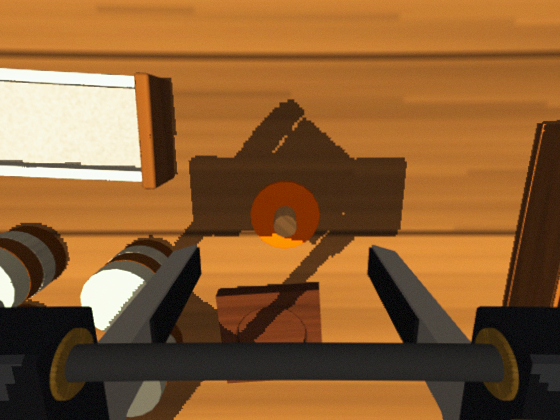

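The disc sits at (285,215), centred between the fingers, so I descend.

{"op": "drive_tool", "data": {
  "commands": [
    [[0.05,0,0.001,0],[0.05,0,0.001,0],[0.05,0,0.001,0],[0.05,0,0.001,0],[0.05,0,0.001,0],[0.05,0,0.001,0],[0.03,0,0,0],[0.03,0,0,0],[0,0,0,0],[0,0,0,0],[0,0,0,0]]
  ]
}}

```text
time: 4.85
tool_pos: [0.5477, -0.3811, 0.0119]
ee_rot: [2.413, 1.569, -0.729]
wrist_force: [-0.5, 0.3, 0.5]
width: 0.0941
```

{"op": "drive_tool", "data": {
  "commands": [
    [[0,0,0,0],[0,0,0,0],[0,0,0,0],[0,0,0,0],[0,0,0,0],[0,0,0,0],[0,0,0,0],[0,0,0,0]]
  ],
  "grip": 0
}}

```text
time: 5.65
tool_pos: [0.5472, -0.3807, 0.0109]
ee_rot: [0.452, 1.571, -2.69]
wrist_force: [0.5, 0.4, -0.6]
width: 0.0333
```

{"op": "drive_tool", "data": {
  "commands": [
    [[0,0,0,0],[0,0,0,0],[0,0,0,0],[0,0,0,0],[0,0,0,0],[0,0,0,0]]
  ]
}}

```text
time: 6.25
tool_pos: [0.5472, -0.3808, 0.011]
ee_rot: [2.0, 1.571, -1.142]
wrist_force: [-0.4, -0.7, -0.6]
width: 0.0174
```

{"op": "drive_tool", "data": {
  "commands": [
    [[-0.04,0,0,0],[-0.08,0,0,0],[-0.08,0,0,0],[-0.04,0,0,0],[0,-0.005,0.045,0],[0,-0.005,0.045,0],[0,-0.005,0.045,0],[0,-0.005,0.045,0],[0,-0.005,0.045,0],[0,-0.005,0.045,0],[0,-0.005,0.045,0],[0,-0.005,0.045,0],[0,-0.005,0.045,0],[0,0,0.045,0],[0,0,0,0],[0,0,0,0],[0,0,0,0]]
  ]
}}

```text
time: 7.95
tool_pos: [0.4351, -0.3696, 0.0711]
ee_rot: [2.631, 1.57, -0.51]
wrist_force: [1.0, -0.2, 0.4]
width: 0.0174
```

```bash
python3 - <<'E'
from h import *
s=snap('wrist','w3.png');go([.4335,-.369,.07],90);snap('scene','s3.png');snap('side','d3.png')
img=s['pixels'];hsv=cv2.cvtColor(img,cv2.COLOR_RGB2HSV);H,S,V=[hsv[...,i].astype(int) for i in range(3)]
P=cloud(s);m=(H>4)&(H<20)&(S>190)&(abs(P[...,2]-.067)<.012)
v,u=np.nonzero(m);print(len(u),u.min(),u.max(),v.min(),v.max(),P[m].min(0),P[m].max(0))
E
python3 m1.py|grep lid
```

```text
t=8.0 p [ 0.4352 -0.3696  0.071 ] ydir -90.0 d_frac [ 0.0042 -0.0022  0.0066] world yaw change -0.01 -> about tool x frac 0.0000 w 0.0176 F [-0.6  0.5 -1. ]
3644 234 333 207 303 [ 0.40630633 -0.39747848  0.0610881 ] [ 0.46368492 -0.34062046  0.07898827]
lid [ 85.9 143.2] 8211 circ (0.4967 -0.2627) d 0.0559 bboxmid [ 0.4975 -0.2626] zmed 0.0606
lid [100.1 267.6] 6166 circ (0.4243 -0.2598) d 0.0571 bboxmid [ 0.4242 -0.2595] zmed 0.0606
```

View pics/w3.png

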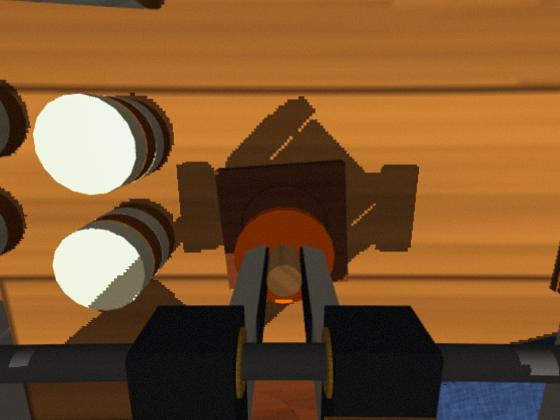

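View pics/s3.png

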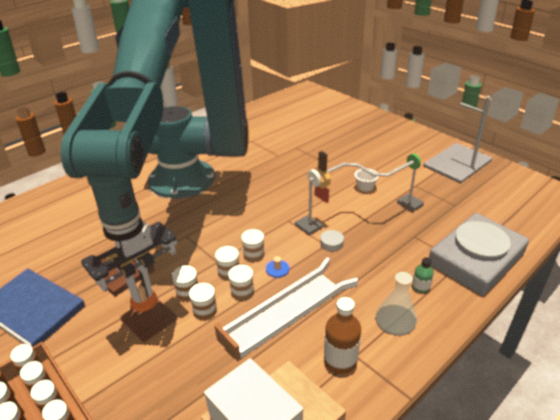

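{"op": "drive_tool", "data": {
  "commands": [
    [[0.04,0,0.005,0],[0.04,0,0,0],[0.04,0,0,0],[0.04,0,0,0],[0.012,0,0,0],[0,0,0,0],[0,0,0,0],[0,0,0,0]]
  ]
}}

```text
time: 8.95
tool_pos: [0.4338, -0.3699, 0.0287]
ee_rot: [2.321, 1.569, -0.821]
wrist_force: [-0.6, 0.5, -0.1]
width: 0.0172
```

```bash
python3 - <<'E'
from h import *
s=snap('wrist');go([.4338,-.3688,.017],90)
cv2.imwrite('pics/w4.png',cv2.resize(s['pixels'][120:330,180:400,::-1],None,fx=2.8,fy=2.8))
E
```

```text
t=9.0 p [ 0.4338 -0.3699  0.0287] ydir -90.0 d_frac [ 0.0469 -0.0043  0.0002] world yaw change 0.01 -> about tool x frac -0.0000 w 0.0177 F [-0.5  0.   0.7]
```

View pics/w4.png

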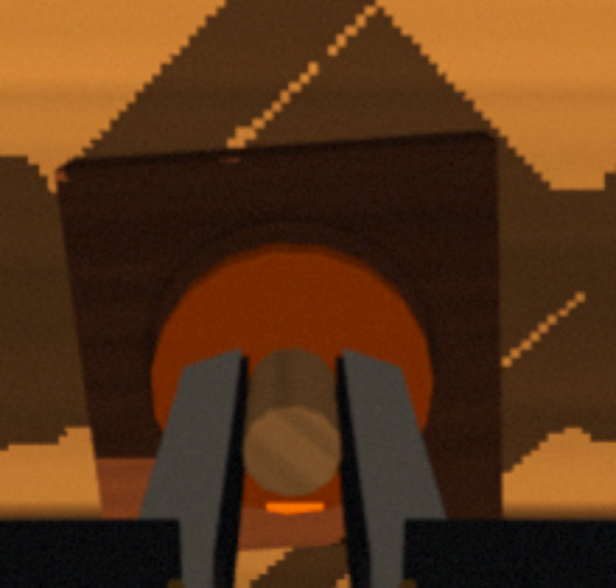

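{"op": "drive_tool", "data": {
  "commands": [
    [[0.015,0,0,0],[0.015,0,0,0],[0.015,0,0,0],[0,0,0,0],[0,0,0,0],[0,0,0,0]]
  ]
}}

```text
time: 9.6
tool_pos: [0.4335, -0.3695, 0.0167]
ee_rot: [1.824, 1.571, -1.318]
wrist_force: [-0.4, 0.5, 0.6]
width: 0.0172
```

{"op": "drive_tool", "data": {
  "commands": [
    [[0,0,0,0],[0,0,0,0],[0,0,0,0],[0,0,0,0]]
  ],
  "grip": 0.5
}}

```text
time: 10.0
tool_pos: [0.4334, -0.3694, 0.0167]
ee_rot: [-0.287, 1.571, 2.854]
wrist_force: [0.6, 0.3, 0.3]
width: 0.0452
```

{"op": "drive_tool", "data": {
  "commands": [
    [[-0.08,0,0,0],[-0.12,0,0,0],[-0.12,0,0,0],[-0.12,0,0,0],[-0.12,0,0,0],[0,0,0,0],[0,0,0,0]]
  ]
}}

```text
time: 10.7
tool_pos: [0.4336, -0.3697, 0.1571]
ee_rot: [2.271, 1.569, -0.871]
wrist_force: [0.4, 0.2, 0.6]
width: 0.0468
```

```bash
python3 m1.py; python3 - <<'E'
from h import *
s=snap('wrist','w5.png');go([.4338,-.3688,.017],90)
P=cloud(s)
hsv=cv2.cvtColor(s['pixels'],cv2.COLOR_RGB2HSV);H,S,V=[hsv[...,i].astype(int) for i in range(3)]
m=(H>3)&(H<16)&(S>200)&(abs(P[...,2]-.014)<.006)&(abs(P[...,0]-.434)<.03)&(abs(P[...,1]+.369)<.03)
A=P[m];c=np.linalg.lstsq(np.c_[A[:,:2]-A[:,:2].mean(0),np.ones(len(A))],A[:,2],rcond=None)[0];print(len(A),'tilt',c,A.min(0),A.max(0))
E
```

```text
orange [282.1 222. ] 203 circ (0.4096 -0.3676) d 0.0344 bboxmid [ 0.4086 -0.3676] zmed 0.0147
blue [466.5 293.6] 300 circ (0.3279 -0.5566) d 0.0893 bboxmid [ 0.3296 -0.5566] zmed 0.0092
lid [ 23.8 116.6] 3312 circ (0.5093 -0.1666) d 0.0554 bboxmid [ 0.5097 -0.1716] zmed 0.0606
lid [146.6 132.9] 3878 circ (0.4971 -0.2626) d 0.0553 bboxmid [ 0.4972 -0.2625] zmed 0.0606
lid [ 21.5 209.2] 2641 circ (0.4356 -0.1497) d 0.0568 bboxmid [ 0.4362 -0.1545] zmed 0.0606
lid [152.3 222.6] 3159 circ (0.4239 -0.2592) d 0.0555 bboxmid [ 0.4241 -0.2591] zmed 0.0607
block [519.4 120.4] 1845 circ (0.4895 -0.5799) d 0.2207 bboxmid [ 0.4895 -0.5796] zmed 0.0140
block [283.3 194.8] 7936 circ (0.4343 -0.3689) d 0.1267 bboxmid [ 0.4343 -0.3687] zmed 0.0147
block [472.9 294.9] 470 circ (0.3296 -0.5616) d 0.0892 bboxmid [ 0.3318 -0.5616] zmed 0.0140
block [271.5 322.2] 2379 circ (0.2942 -0.3523) d 0.0987 bboxmid [ 0.2989 -0.3522] zmed 0.0185
block [260.6 392.8] 2325 circ (0.2062 -0.3472) d 0.1209 bboxmid [ 0.2048 -0.3471] zmed 0.0187
recess [258.  335.6] 631 circ (0.2701 -0.3407) d 0.0668 bboxmid [ 0.2782 -0.3407] zmed 0.0084
 t=10.8 p [ 0.4327 -0.3687  0.1547] ydir -90.0 d_frac [ 0.5506  0.0017 -0.0057] world yaw change 0.01 -> about tool x frac -0.0000 w 0.0466 F [ 0.6  0.1 -0.3]
2470 tilt [-0.00068539  0.00124542  0.01464603] [ 0.40400871 -0.39895594  0.00805481] [ 0.46399518 -0.33919733  0.0195335 ]
```

View pics/w5.png

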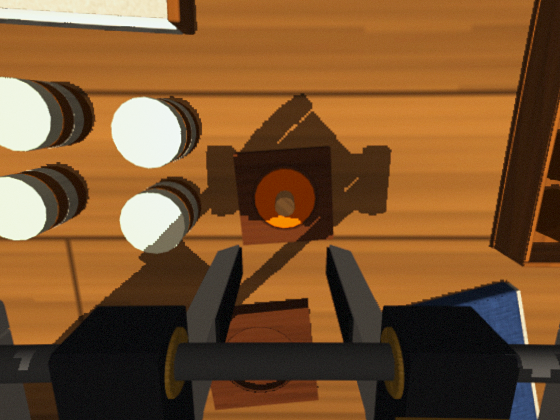

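The disc lies flat and flush at (285,200): its top is at 14.6 mm with no tilt. Next I measure the lane.

{"op": "drive_tool", "data": {
  "commands": [
    [[-0.072,-0.11,-0.034,0],[-0.072,-0.11,-0.034,0],[-0.072,-0.11,-0.034,0],[-0.072,-0.11,-0.034,0],[-0.072,-0.11,-0.034,0],[-0.072,-0.11,-0.034,0],[-0.072,-0.11,-0.034,0],[-0.072,-0.11,-0.034,0],[0,0,0,0],[0,0,0,0],[0,0,0,0]]
  ],
  "grip": 1
}}

```text
time: 11.9
tool_pos: [0.5008, -0.1501, 0.2984]
ee_rot: [-0.227, 1.567, 2.914]
wrist_force: [0.3, 0.4, -0.1]
width: 0.0942
```

```bash
python3 m1.py|grep -E 'lid|blue'; python3 - <<'E'
from h import *
s=snap('wrist','w6.png');go([.5,-.15,.3],90)
P=cloud(s).reshape(-1,3)
m=(abs(P[:,2]-.0205)<.0025)&(P[:,0]>.5)&(P[:,0]<.75)&(P[:,1]<.1)&(P[:,1]>-.3)
A=P[m]
for lo,hi in((.56,.63),(.63,.72)):
    B=A[(A[:,0]>lo)&(A[:,0]<hi)]
    for y in np.arange(-.26,.1,.02):
        C=B[abs(B[:,1]-y)<.01]
        if len(C)>3: print(lo,'y%.2f'%y,C[:,0].min().round(4),C[:,0].max().round(4),len(C))
m=(abs(P[:,2]-.045)<.003)&(P[:,0]>.5)&(P[:,0]<.75)&(P[:,1]<-.2)&(P[:,1]>-.33)
A=P[m];print('stop',A.min(0),A.max(0)); 
for x in np.arange(.57,.68,.01):
    C=A[abs(A[:,0]-x)<.005]
    if len(C): print(x.round(3),C[:,1].min().round(4),C[:,1].max().round(4))
E
```

```text
blue [216.2 163.7] 1125 circ (0.5116 -0.0565) d 0.0572 bboxmid [ 0.5112 -0.0563] zmed 0.0087
lid [295.9 171.8] 1453 circ (0.5098 -0.1638) d 0.0535 bboxmid [ 0.5098 -0.1642] zmed 0.0608
lid [375.1 181.9] 1533 circ (0.4973 -0.2612) d 0.0555 bboxmid [ 0.4978 -0.2612] zmed 0.0608
lid [281.7 229.1] 1332 circ (0.4363 -0.1464) d 0.0555 bboxmid [ 0.4363 -0.1463] zmed 0.0608
lid [216.1 234.1] 1296 circ (0.4291 -0.0624) d 0.0550 bboxmid [ 0.4289 -0.0627] zmed 0.0608
lid [367.6 236.3] 1185 circ (0.4237 -0.2578) d 0.0556 bboxmid [ 0.4247 -0.2578] zmed 0.0608
 t=12.0 p [ 0.5008 -0.1503  0.2989] ydir -90.1 d_frac [-0.0046 -0.0011  0.0031] world yaw change 0.10 -> about tool x frac -0.0003 w 0.0942 F [-0.   0.3 -0.5]
0.56 y-0.26 0.5787 0.5861 101
0.56 y-0.24 0.58 0.5874 108
0.56 y-0.22 0.5813 0.5887 100
0.56 y-0.20 0.5814 0.5887 106
0.56 y-0.18 0.5827 0.59 106
0.56 y-0.16 0.5827 0.5912 95
0.56 y-0.14 0.584 0.5912 107
0.56 y-0.12 0.5852 0.5925 104
0.56 y-0.10 0.5852 0.5936 100
0.56 y-0.08 0.5864 0.5936 106
0.56 y-0.06 0.5875 0.5948 105
0.56 y-0.04 0.5875 0.5959 101
0.56 y-0.02 0.5886 0.5959 106
0.56 y-0.00 0.5897 0.597 108
0.56 y0.02 0.5836 0.5969 112
0.56 y0.04 0.5775 0.5896 98
0.63 y-0.26 0.6462 0.6552 122
0.63 y-0.24 0.6473 0.6552 114
0.63 y-0.22 0.6474 0.6564 135
0.63 y-0.20 0.6484 0.6575 138
0.63 y-0.18 0.6495 0.6588 137
0.63 y-0.16 0.6499 0.6588 134
0.63 y-0.14 0.6508 0.66 146
0.63 y-0.12 0.6519 0.661 140
0.63 y-0.10 0.6522 0.661 121
0.63 y-0.08 0.6541 0.662 128
0.63 y-0.06 0.655 0.6629 124
0.63 y-0.04 0.6555 0.6638 121
0.63 y-0.02 0.6561 0.6638 122
0.63 y-0.00 0.6568 0.6672 127
0.63 y0.02 0.659 0.6751 143
0.63 y0.04 0.6677 0.6802 92
stop [ 0.50113571 -0.29420197  0.04202145] [ 0.65282169 -0.23469577  0.04797836]
0.58 -0.2902 -0.2805
0.59 -0.2906 -0.2808
0.6 -0.291 -0.2812
0.61 -0.2916 -0.2815
0.62 -0.2918 -0.2818
0.63 -0.2929 -0.2817
0.64 -0.2937 -0.2823
0.65 -0.2942 -0.2826
```

View pics/w6.png

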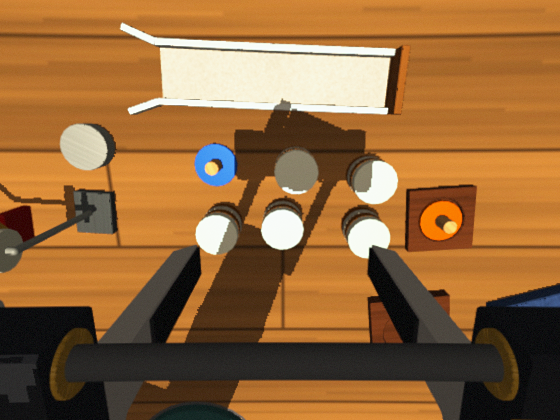

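{"op": "drive_tool", "data": {
  "commands": [
    [[0.1,0.018,-0.012,0],[0.1,0.018,-0.012,0],[0.1,0.018,-0.012,0],[0.1,0,0,0],[0.1,0,0,0],[0.1,0,0,0],[0.1,0,0,0],[0.1,0,0,0],[0.1,0,0,0],[0.1,0,0,0],[0.06,0,0,0],[0.032,0,0,0],[0,0,0,0],[0,0,0,0]]
  ]
}}

```text
time: 13.4
tool_pos: [0.5107, -0.1635, 0.0282]
ee_rot: [2.581, 1.57, -0.562]
wrist_force: [-0.4, 0.1, 0.3]
width: 0.0941
```

{"op": "drive_tool", "data": {
  "commands": [
    [[0,0,0,0],[0,0,0,0],[0,0,0,0],[0,0,0,0],[0,0,0,0],[0,0,0,0],[0,0,0,0],[0,0,0,0]]
  ],
  "grip": 0.3
}}

```text
time: 14.2
tool_pos: [0.5106, -0.1633, 0.028]
ee_rot: [2.094, 1.57, -1.048]
wrist_force: [-0.8, -1.5, 0.7]
width: 0.0535
```

{"op": "drive_tool", "data": {
  "commands": [
    [[-0.06,0,0,0],[-0.1,0,0,0],[-0.1,0,0,0],[-0.1,0,0,0],[0,0,0,0]]
  ]
}}

```text
time: 14.7
tool_pos: [0.5127, -0.1637, 0.1214]
ee_rot: [2.779, 1.563, -0.362]
wrist_force: [-0.4, -0.1, -1.0]
width: 0.0538
```

```bash
python3 - <<'E'
from h import *
go([.6283,.035,.118],-2.2)
o=robot.get_obs();print(o['joint_positions'].round(3))
E
```

```text
t=14.7 p [ 0.5127 -0.1637  0.1214] ydir -90.0 d_frac [ 0.0148 -0.7947 -0.4622] world yaw change 87.80 -> about tool x frac -0.2439 w 0.0538 F [-0.4 -0.1 -1. ]
[-0.415  0.087  1.538  0.     1.509  1.156]
```

{"op": "drive_tool", "data": {
  "commands": [
    [[0,-0.1,-0.058,0],[0,-0.1,-0.058,0],[0,-0.1,-0.058,0],[0,-0.1,-0.058,0],[0,-0.1,-0.058,0],[0,-0.1,-0.058,0],[0,-0.1,-0.058,0],[0,-0.095,-0.056,0],[0,0,0,-0.0222],[0,0,0,-0.0222],[0,0,0,-0.0222],[0,0,0,-0.0222],[0,0,0,-0.0222],[0,0,0,-0.0222],[0,0,0,-0.0222],[0,0,0,-0.0222],[0,0,0,-0.0222],[0,0,0,-0.0221],[0,0,0,-0.022],[0,0,0,0]]
  ]
}}

```text
time: 16.7
tool_pos: [0.6249, 0.0359, 0.1151]
ee_rot: [-1.613, 1.567, 3.061]
wrist_force: [0.1, -0.8, -1.7]
width: 0.0538
```

```bash
python3 - <<'E'
from h import *
s=snap('wrist','w7.png')
go([.6283,.035,.029],-2.2);p,M,o=tool();print(M.round(3))
E
```

```text
t=16.8 p [0.625  0.0359 0.1155] ydir -2.4 d_frac [0.3459 0.0143 0.003 ] world yaw change 0.16 -> about tool x frac -0.0004 w 0.0535 F [ 1.   0.4 -0.7]
[[-0.003  0.999 -0.041]
 [ 0.    -0.041 -0.999]
 [-1.    -0.003 -0.   ]]
```

View pics/w7.png

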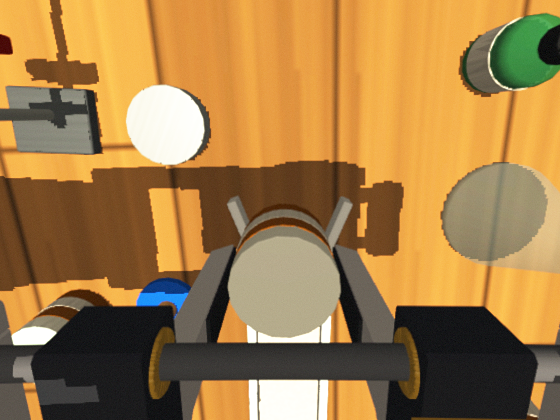

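The held jar at (285,280) sits over the flare, whose tips are at (238,203) and (343,203). It needs about 3 mm in +x.

{"op": "drive_tool", "data": {
  "commands": [
    [[0.06,0.005,0,0],[0.06,0.005,0,0],[0.06,0.004,0,0],[0.06,0,0,0],[0.06,0,0,0],[0.03,0,0,0],[0.014,0,0,0],[0,0,0,0],[0,0,0,0]]
  ]
}}

```text
time: 17.65
tool_pos: [0.6302, 0.0356, 0.0326]
ee_rot: [1.528, 1.569, -0.081]
wrist_force: [-0.5, -0.4, -0.2]
width: 0.0536
```

```bash
python3 - <<'E'
from h import *
go([.6173,-.2533,.029],-2.2)
E
```

```text
t=17.6 p [0.6302 0.0356 0.0326] ydir -2.2 d_frac [ 0.0144 -0.007   1.1567] world yaw change 0.00 -> about tool x frac -0.0000 w 0.0536 F [-0.5 -0.4 -0.2]
```

{"op": "drive_tool", "data": {
  "commands": [
    [[0.006,-0.004,0.04,0],[0.006,-0.002,0.077,0],[0,0,0.08,0],[0,0,0.08,0],[0,0,0.08,0],[0,0,0.08,0],[0,0,0.08,0],[0,0,0.08,0],[0,0,0.08,0],[0,0,0.08,0],[0,0,0.08,0],[0,0,0.08,0],[0,0,0.08,0],[0,0,0.08,0],[0,0,0.05,0],[0,0,0.03,0],[0,0,0,0],[0,0,0,0]]
  ]
}}

```text
time: 19.45
tool_pos: [0.6169, -0.253, 0.0286]
ee_rot: [-2.312, 1.57, 2.362]
wrist_force: [-0.1, 1.2, -1.7]
width: 0.0531
```

```bash
python3 - <<'E'
from h import *
go([.6173,-.2533,.028],-2.2)
E
```

```text
t=19.4 p [ 0.6169 -0.253   0.0286] ydir -2.2 d_frac [0.0023 0.0015 0.0013] world yaw change -0.02 -> about tool x frac 0.0001 w 0.0531 F [-0.1  1.2 -1.7]
```

{"op": "drive_tool", "data": {
  "commands": [
    [[0,0,0,0],[0,0,0,0],[0,0,0,0],[0,0,0,0],[0,0,0,0]]
  ],
  "grip": 1
}}

```text
time: 19.95
tool_pos: [0.617, -0.2532, 0.0289]
ee_rot: [0.825, 1.57, -0.784]
wrist_force: [0.2, 0.3, 0.2]
width: 0.09
```

{"op": "drive_tool", "data": {
  "commands": [
    [[-0.08,0,0,0],[-0.12,0,0,0],[-0.12,0,0,0],[-0.14,-0.1,0,0],[-0.14,-0.1,0,0],[-0.14,-0.1,0,0],[0,-0.1,0,0.0222],[0,0,0,0.0222],[0,0,0,0.0222],[0,0,0,0.0222],[0,0,0,0.0222],[0,0,0,0.0222],[0,0,0,0.0222],[0,0,0,0.0222],[0,0,0,0.0222],[0,0,0,0.0221],[0,0,0,0.022],[0,0,0,0],[0,0,0,0]]
  ]
}}

```text
time: 21.85
tool_pos: [0.5169, -0.2495, 0.2138]
ee_rot: [1.982, 1.571, -1.157]
wrist_force: [-0.3, -0.5, 0.3]
width: 0.0941
```

```bash
python3 m1.py|grep -E 'lid|blue'; python3 - <<'E'
from h import *
s=snap('wrist','w8.png');go([.4972,-.2614,.028],-90)
E
```

```text
blue [116.7 187.9] 1550 circ (0.5113 -0.0573) d 0.0586 bboxmid [ 0.5119 -0.0573] zmed 0.0085
lid [288.2  88.7] 2861 circ (0.6169 -0.2529) d 0.0542 bboxmid [ 0.6171 -0.2529] zmed 0.0606
lid [296.2 214.9] 2127 circ (0.4972 -0.2617) d 0.0548 bboxmid [ 0.4976 -0.2614] zmed 0.0608
lid [203.8 273. ] 436 circ (0.4348 -0.1560) d 0.0513 bboxmid [ 0.4348 -0.1622] zmed 0.0607
lid [106.8 275.9] 1965 circ (0.4292 -0.0636) d 0.0565 bboxmid [ 0.4302 -0.0636] zmed 0.0606
lid [292.3 280.5] 1847 circ (0.4244 -0.2587) d 0.0554 bboxmid [ 0.4244 -0.2586] zmed 0.0607
 t=21.9 p [ 0.5169 -0.2495  0.2138] ydir -89.9 d_frac [0.7431 0.0475 0.0791] world yaw change -0.10 -> about tool x frac 0.0003 w 0.0944 F [-0.4 -0.2  0.2]
```

View pics/w8.png

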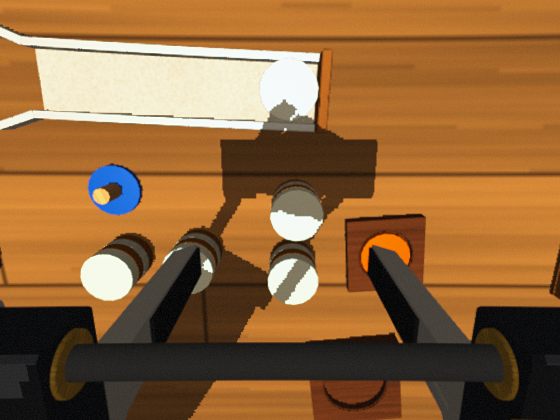

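Jar 1 stands in the lane at the end stop, at (289,88). Next is the jar at (296,212).

{"op": "drive_tool", "data": {
  "commands": [
    [[0.06,0.016,0.027,0],[0.06,0.016,0.027,0],[0.06,0.016,0.025,0],[0.1,0,0,0],[0.1,0,0,0],[0.1,0,0,0],[0.1,0,0,0],[0.08,0,0,0],[0.05,0,0,0],[0.033,0,0,0],[0,0,0,0],[0,0,0,0]]
  ]
}}

```text
time: 23.15
tool_pos: [0.4978, -0.2619, 0.0289]
ee_rot: [2.533, 1.569, -0.608]
wrist_force: [-0.1, -0.7, 0.7]
width: 0.0942
```

{"op": "drive_tool", "data": {
  "commands": [
    [[0,0,0,0],[0,0,0,0],[0,0,0,0],[0,0,0,0],[0,0,0,0],[0,0,0,0],[0,0,0,0],[0,0,0,0]]
  ],
  "grip": 0.3
}}

```text
time: 23.95
tool_pos: [0.4973, -0.2617, 0.0281]
ee_rot: [1.934, 1.57, -1.208]
wrist_force: [1.0, 0.1, 1.1]
width: 0.0538
```

{"op": "drive_tool", "data": {
  "commands": [
    [[-0.06,0,0,0],[-0.1,0,0,0],[-0.1,0,0,0],[-0.1,0,0,0],[0,0,0,0]]
  ]
}}

```text
time: 24.45
tool_pos: [0.4996, -0.263, 0.1233]
ee_rot: [2.571, 1.561, -0.57]
wrist_force: [0.2, 0.5, -0.6]
width: 0.0535
```

```bash
python3 - <<'E'
from h import *
go([.6283,.035,.118],-2.2)
E
```

```text
t=24.4 p [ 0.4996 -0.263   0.1233] ydir -90.0 d_frac [ 0.019  -1.1919 -0.5145] world yaw change 87.80 -> about tool x frac -0.2439 w 0.0535 F [ 0.2  0.5 -0.6]
```

{"op": "drive_tool", "data": {
  "commands": [
    [[0,-0.13,-0.058,0],[0,-0.13,-0.058,0],[0,-0.13,-0.058,0],[0,-0.13,-0.058,0],[0,-0.13,-0.058,0],[0,-0.13,-0.058,0],[0,-0.13,-0.058,0],[0,-0.13,-0.058,0],[0,-0.14,-0.058,0],[0,0,0,-0.0222],[0,0,0,-0.0222],[0,0,0,-0.0222],[0,0,0,-0.0222],[0,0,0,-0.0222],[0,0,0,-0.0222],[0,0,0,-0.0222],[0,0,0,-0.0222],[0,0,0,-0.0222],[0,0,0,-0.0221],[0,0,0,-0.022]]
  ]
}}

```text
time: 26.45
tool_pos: [0.6269, 0.0336, 0.1162]
ee_rot: [-1.584, 1.568, 3.095]
wrist_force: [0.1, 0.1, -1.5]
width: 0.0535
```

{"op": "drive_tool", "data": {
  "commands": [
    [[0.06,0,0,0],[0.06,0,0,0],[0.06,0,0,0],[0.06,0,0,0],[0.06,0,0,0],[0,0,0,0],[0,0,0,0]]
  ]
}}

```text
time: 27.15
tool_pos: [0.6275, 0.0335, 0.0423]
ee_rot: [-1.501, 1.57, -3.111]
wrist_force: [-0.3, -0.3, -0.3]
width: 0.0534
```

```bash
python3 - <<'E'
from h import *
s=snap('wrist','w9.png')
go([.6283,.035,.03],-2.2,'mouth')
y=-.2813+.0835;go([.6262+.0383*(y+.02),y,.029],-2.2,'slot2')
E
```

```text
mouth t=27.2 p [0.6282 0.0335 0.0434] ydir -2.2 d_frac [ 0.0535  0.0002 -0.0062] world yaw change 0.01 -> about tool x frac -0.0000 w 0.0538 F [ 0.5  0.2 -1.1]
slot2 t=27.2 p [0.6282 0.0335 0.0434] ydir -2.2 d_frac [5.760e-02 5.000e-04 9.257e-01] world yaw change 0.01 -> about tool x frac -0.0000 w 0.0538 F [ 0.5  0.2 -1.1]
```

View pics/w9.png

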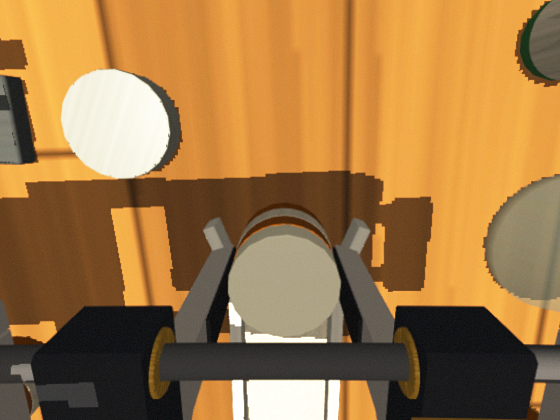

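The jar at (285,280) is centred in the flare, whose tips are at (214,230) and (355,230). I lower it and slide it in.

{"op": "drive_tool", "data": {
  "commands": [
    [[0.03,0,0,0],[0.025,0,0.02,0],[0,0,0.076,0],[0,0,0.08,0],[0,0,0.08,0],[0,0,0.08,0],[0,0,0.08,0],[0,0,0.08,0],[0,0,0.08,0],[0,0,0.08,0],[0,0,0.08,0],[0,0,0.08,0],[0,0,0.08,0],[0,0,0.05,0],[0,0,0.03,0],[0,0,0.03,0],[0,0,0,0],[0,0,0,0]]
  ]
}}

```text
time: 29.0
tool_pos: [0.6186, -0.2046, 0.0285]
ee_rot: [-3.039, 1.547, 1.639]
wrist_force: [-0.6, 25.4, 3.3]
width: 0.0534
```

{"op": "drive_tool", "data": {
  "commands": [
    [[0,0,0,0],[0,0,0,0],[0,0,0,0],[0,0,0,0],[0,0,0,0]]
  ],
  "grip": 1
}}

```text
time: 29.5
tool_pos: [0.618, -0.2187, 0.0294]
ee_rot: [0.634, 1.57, -0.976]
wrist_force: [-0.1, -0.1, -0.5]
width: 0.0903
```

{"op": "drive_tool", "data": {
  "commands": [
    [[-0.08,0,0,0],[-0.12,0,0,0],[-0.12,0,0,0],[-0.14,-0.1,0,0],[-0.14,-0.1,0,0],[-0.14,-0.1,0,0],[0,-0.1,0,0.0222],[0,-0.1,0,0.0222],[0,0,0,0.0222],[0,0,0,0.0222],[0,0,0,0.0222],[0,0,0,0.0222],[0,0,0,0.0222],[0,0,0,0.0222],[0,0,0,0.0222],[0,0,0,0.0221],[0,0,0,0.022],[0,0,0,0],[0,0,0,0]]
  ]
}}

```text
time: 31.4
tool_pos: [0.4934, -0.2098, 0.2143]
ee_rot: [2.175, 1.571, -0.964]
wrist_force: [0.8, -0.4, -0.3]
width: 0.0937
```

```bash
python3 m1.py|grep -E 'lid|blue|orange'; python3 - <<'E'
from h import *
s=snap('wrist','w10.png');go([.4242,-.2587,.028],-90)
E
```

```text
orange [419.  235.8] 1166 circ (0.4310 -0.3715) d 0.0600 bboxmid [ 0.4307 -0.3718] zmed 0.0146
blue [149.2 167.9] 1650 circ (0.5116 -0.0573) d 0.0588 bboxmid [ 0.5114 -0.0573] zmed 0.0085
lid [305.1  59.7] 6234 circ (0.6184 -0.2281) d 0.1074 bboxmid [ 0.6178 -0.228 ] zmed 0.0606
lid [223.8 249. ] 1974 circ (0.4365 -0.1476) d 0.0551 bboxmid [ 0.4365 -0.1476] zmed 0.0607
lid [141.5 254.3] 1908 circ (0.4295 -0.0632) d 0.0560 bboxmid [ 0.4298 -0.063 ] zmed 0.0607
lid [330.4 260.2] 1921 circ (0.4245 -0.2587) d 0.0552 bboxmid [ 0.4244 -0.259 ] zmed 0.0607
 t=31.5 p [ 0.4935 -0.2097  0.2143] ydir -89.9 d_frac [0.745  0.1954 0.2774] world yaw change -0.09 -> about tool x frac 0.0002 w 0.0944 F [-0.3  0.1 -0. ]
```

View pics/w10.png

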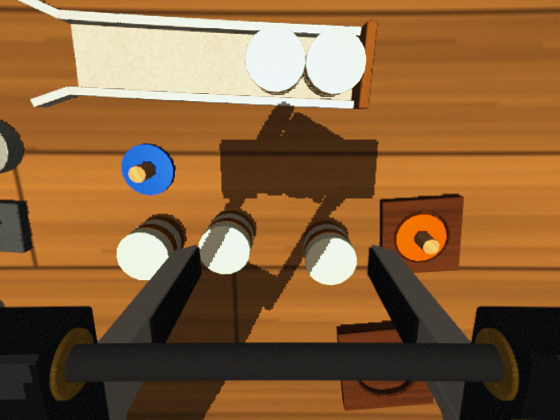

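Jars 1 and 2 stand upright against the stop at (335,62) and (275,60). I overshot that slide by about 2 cm of commanded travel, which pressed at 25 N and was harmless. Next is the jar at (330,258).

{"op": "drive_tool", "data": {
  "commands": [
    [[0.04,0.049,0.07,0],[0.04,0.049,0.07,0],[0.04,0.049,0.07,0],[0.06,0.048,0.067,0],[0.1,0,0,0],[0.1,0,0,0],[0.1,0,0,0],[0.1,0,0,0],[0.08,0,0,0],[0.05,0,0,0],[0.035,0,0,0],[0,0,0,0],[0,0,0,0]]
  ]
}}

```text
time: 32.8
tool_pos: [0.4248, -0.2587, 0.0288]
ee_rot: [2.44, 1.569, -0.701]
wrist_force: [-0.5, -0.7, 0.1]
width: 0.0939
```

{"op": "drive_tool", "data": {
  "commands": [
    [[0,0,0,0],[0,0,0,0],[0,0,0,0],[0,0,0,0],[0,0,0,0],[0,0,0,0],[0,0,0,0],[0,0,0,0]]
  ],
  "grip": 0.3
}}

```text
time: 33.6
tool_pos: [0.4243, -0.2585, 0.0281]
ee_rot: [1.89, 1.57, -1.252]
wrist_force: [-0.2, -0.2, 0.8]
width: 0.0535
```

{"op": "drive_tool", "data": {
  "commands": [
    [[-0.06,0,0,0],[-0.1,0,0,0],[-0.1,0,0,0],[-0.1,0,0,0],[0,0,0,0],[0,0,0,0]]
  ]
}}

```text
time: 34.2
tool_pos: [0.4241, -0.2581, 0.1173]
ee_rot: [-0.725, 1.57, 2.416]
wrist_force: [-0.3, -0.2, -2.4]
width: 0.0537
```

```bash
python3 - <<'E'
from h import *
go([.6283,.035,.118],-2.2)
E
```

```text
t=34.2 p [ 0.4241 -0.2581  0.1173] ydir -90.0 d_frac [-0.0027 -1.1725 -0.8167] world yaw change 87.81 -> about tool x frac -0.2439 w 0.0537 F [-0.3 -0.2 -2.4]
```

{"op": "drive_tool", "data": {
  "commands": [
    [[0,-0.13,-0.091,0],[0,-0.13,-0.091,0],[0,-0.13,-0.091,0],[0,-0.13,-0.091,0],[0,-0.13,-0.091,0],[0,-0.13,-0.091,0],[0,-0.13,-0.091,0],[0,-0.13,-0.09,0],[0,-0.13,-0.09,0],[0,0,0,-0.0222],[0,0,0,-0.0222],[0,0,0,-0.0222],[0,0,0,-0.0222],[0,0,0,-0.0222],[0,0,0,-0.0222],[0,0,0,-0.0222],[0,0,0,-0.0222],[0,0,0,-0.0222],[0,0,0,-0.0221],[0,0,0,-0.022]]
  ]
}}

```text
time: 36.2
tool_pos: [0.6269, 0.0342, 0.1144]
ee_rot: [-1.57, 1.565, 3.11]
wrist_force: [0.1, -0.2, -2.1]
width: 0.0532
```

{"op": "drive_tool", "data": {
  "commands": [
    [[0.06,0,0,0],[0.06,0,0,0],[0.06,0,0,0],[0.06,0,0,0],[0.06,0,0,0],[0,0,0,0],[0,0,0,0]]
  ]
}}

```text
time: 36.9
tool_pos: [0.6283, 0.0342, 0.0424]
ee_rot: [-1.504, 1.57, -3.113]
wrist_force: [0.3, -0.1, -0.6]
width: 0.0537
```

```bash
python3 - <<'E'
from h import *
go([.6283,.035,.03],-2.2,'mouth')
y=-.146;go([.6262+.0383*(y+.02),y,.029],-2.2,'slot3')
E
```

```text
mouth t=36.9 p [0.6283 0.0342 0.0424] ydir -2.2 d_frac [ 0.0494 -0.0002 -0.0033] world yaw change 0.02 -> about tool x frac -0.0001 w 0.0537 F [ 0.3 -0.1 -0.6]
slot3 t=36.9 p [0.6283 0.0342 0.0424] ydir -2.2 d_frac [5.350e-02 1.000e-04 7.212e-01] world yaw change 0.02 -> about tool x frac -0.0001 w 0.0537 F [ 0.3 -0.1 -0.6]
```

{"op": "drive_tool", "data": {
  "commands": [
    [[0.03,0,0,0],[0.021,0,0.02,0],[0,0,0.08,0],[0,0,0.08,0],[0,0,0.08,0],[0,0,0.08,0],[0,0,0.08,0],[0,0,0.08,0],[0,0,0.08,0],[0,0,0.08,0],[0,0,0.04,0],[0,0,0.02,0],[0,0,0,0],[0,0,0,0]]
  ]
}}

```text
time: 38.3
tool_pos: [0.6217, -0.145, 0.0302]
ee_rot: [-3.099, 1.57, 1.576]
wrist_force: [-0.3, 1.4, -1.3]
width: 0.0534
```

{"op": "drive_tool", "data": {
  "commands": [
    [[0,0,0,0],[0,0,0,0],[0,0,0,0],[0,0,0,0],[0,0,0,0]]
  ],
  "grip": 1
}}

```text
time: 38.8
tool_pos: [0.6218, -0.1456, 0.0304]
ee_rot: [1.109, 1.57, -0.5]
wrist_force: [-0.6, 0.9, -0.2]
width: 0.0901
```

{"op": "drive_tool", "data": {
  "commands": [
    [[-0.08,0,0,0],[-0.12,0,0,0],[-0.12,0,0,0],[-0.14,-0.1,0,0],[-0.14,-0.1,0,0],[-0.14,-0.1,0,0],[0,-0.1,0,0.0222],[0,-0.1,0,0.0222],[0,0,0,0.0222],[0,0,0,0.0222],[0,0,0,0.0222],[0,0,0,0.0222],[0,0,0,0.0222],[0,0,0,0.0222],[0,0,0,0.0222],[0,0,0,0.0221],[0,0,0,0.022],[0,0,0,0],[0,0,0,0]]
  ]
}}

```text
time: 40.7
tool_pos: [0.4971, -0.1374, 0.2153]
ee_rot: [2.454, 1.571, -0.685]
wrist_force: [0.3, 0.4, -0.7]
width: 0.0937
```

```bash
python3 m1.py|grep -E 'lid|blue|orange'; python3 - <<'E'
from h import *
s=snap('wrist','w11.png');go([.4365,-.1476,.028],-90)
E
```

```text
orange [479.3 239. ] 1245 circ (0.4310 -0.3729) d 0.0601 bboxmid [ 0.4307 -0.3727] zmed 0.0146
blue [213.1 171.5] 1644 circ (0.5115 -0.0565) d 0.0577 bboxmid [ 0.5112 -0.0565] zmed 0.0087
lid [355.1  62.7] 9401 circ (0.6192 -0.1998) d 0.1639 bboxmid [ 0.6189 -0.1998] zmed 0.0606
lid [292.8 252. ] 1938 circ (0.4365 -0.1468) d 0.0550 bboxmid [ 0.4366 -0.1467] zmed 0.0607
lid [216.3 257.5] 1600 circ (0.4300 -0.0621) d 0.0553 bboxmid [ 0.4302 -0.0655] zmed 0.0607
 t=40.8 p [ 0.4971 -0.1374  0.2153] ydir -89.9 d_frac [0.7491 0.0402 0.2425] world yaw change -0.10 -> about tool x frac 0.0003 w 0.0942 F [ 0.1 -0.5  0.5]
```

View pics/w11.png

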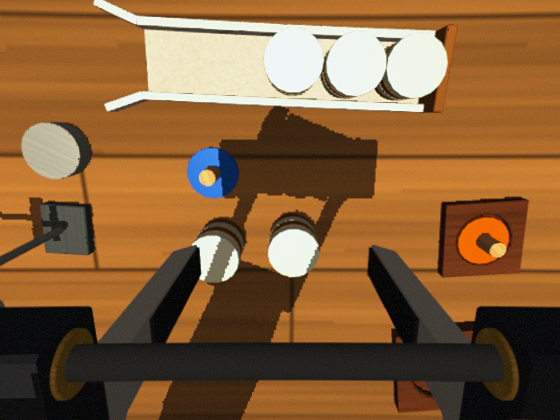

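Three jars are in, at (417,65), (356,63) and (293,60). Next is the jar at (293,252). I use a narrower opening so the finger clears its neighbour at (216,255).

{"op": "drive_tool", "data": {
  "commands": [
    [[0.04,0.013,0.08,0],[0.04,0.014,0.08,0],[0.05,0.013,0.08,0],[0.05,0,0.002,0],[0.1,0,0,0],[0.1,0,0,0],[0.1,0,0,0],[0.1,0,0,0],[0.08,0,0,0],[0.05,0,0,0],[0.035,0,0,0],[0,0,0,0],[0,0,0,0]]
  ],
  "grip": 0.8
}}

```text
time: 42.1
tool_pos: [0.4374, -0.1477, 0.0297]
ee_rot: [2.667, 1.569, -0.474]
wrist_force: [0.9, -0.2, 0.1]
width: 0.0755
```

{"op": "drive_tool", "data": {
  "commands": [
    [[0,0,0,0],[0,0,0,0],[0,0,0,0],[0,0,0,0],[0,0,0,0],[0,0,0,0]]
  ],
  "grip": 0.3
}}

```text
time: 42.7
tool_pos: [0.4371, -0.1476, 0.0297]
ee_rot: [2.724, 1.569, -0.418]
wrist_force: [-1.0, 0.2, 3.0]
width: 0.0536
```

{"op": "drive_tool", "data": {
  "commands": [
    [[-0.06,0,0,0],[-0.1,0,0,0],[-0.1,0,0,0],[-0.1,0,0,0],[0,0,0,0],[0,0,0,0]]
  ]
}}

```text
time: 43.3
tool_pos: [0.4363, -0.1473, 0.1181]
ee_rot: [-0.164, 1.57, 2.977]
wrist_force: [-0.2, -0.2, -1.7]
width: 0.0535
```

```bash
python3 - <<'E'
from h import *
go([.6283,.035,.118],-2.2)
E
```

```text
t=43.3 p [ 0.4363 -0.1473  0.1181] ydir -90.0 d_frac [ 1.000e-04 -7.294e-01 -7.679e-01] world yaw change 87.81 -> about tool x frac -0.2439 w 0.0535 F [-0.2 -0.2 -1.7]
```

{"op": "drive_tool", "data": {
  "commands": [
    [[0,-0.091,-0.096,0],[0,-0.091,-0.096,0],[0,-0.091,-0.096,0],[0,-0.091,-0.096,0],[0,-0.091,-0.096,0],[0,-0.091,-0.096,0],[0,-0.091,-0.096,0],[0,-0.091,-0.096,0],[0,0,0,-0.0222],[0,0,0,-0.0222],[0,0,0,-0.0222],[0,0,0,-0.0222],[0,0,0,-0.0222],[0,0,0,-0.0222],[0,0,0,-0.0222],[0,0,0,-0.0222],[0,0,0,-0.0222],[0,0,0,-0.0221],[0,0,0,-0.022]]
  ]
}}

```text
time: 45.2
tool_pos: [0.627, 0.0346, 0.1153]
ee_rot: [-1.544, 1.565, 3.136]
wrist_force: [-0.0, 0.5, -2.1]
width: 0.0534
```

{"op": "drive_tool", "data": {
  "commands": [
    [[0.06,0,0,0],[0.06,0,0,0],[0.06,0,0,0],[0.06,0,0,0],[0.06,0,0,0],[0,0,0,0],[0,0,0,0]]
  ]
}}

```text
time: 45.9
tool_pos: [0.6284, 0.0346, 0.0434]
ee_rot: [-1.478, 1.57, -3.087]
wrist_force: [-0.2, -0.4, -1.0]
width: 0.0534
```

```bash
python3 - <<'E'
from h import *
s=snap('wrist','w12.png')
go([.6283,.035,.03],-2.2,'mouth')
y=-.0905;go([.6262+.0383*(y+.02),y,.030],-2.2,'slot4')
E
```

```text
mouth t=46.0 p [0.6291 0.0345 0.0444] ydir -2.2 d_frac [ 0.0576 -0.0034 -0.0017] world yaw change 0.01 -> about tool x frac -0.0000 w 0.0533 F [ 0.  -0.5 -1.6]
slot4 t=46.0 p [0.6291 0.0345 0.0444] ydir -2.2 d_frac [ 0.0576 -0.0032  0.5006] world yaw change 0.01 -> about tool x frac -0.0000 w 0.0533 F [ 0.  -0.5 -1.6]
```

View pics/w12.png

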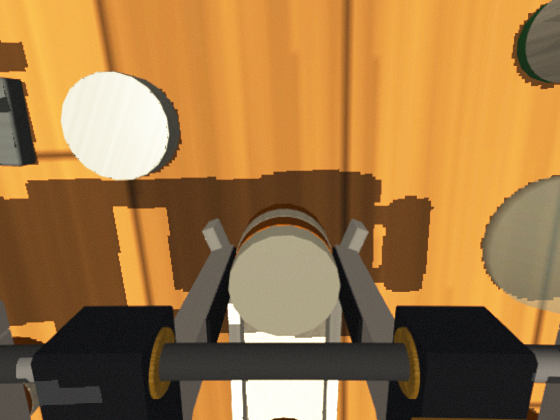

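Centred again. I lower it and slide it in.

{"op": "drive_tool", "data": {
  "commands": [
    [[0.03,0,0,0],[0.023,-0.002,0.02,0],[0,0,0.08,0],[0,0,0.08,0],[0,0,0.08,0],[0,0,0.08,0],[0,0,0.08,0],[0,0,0.05,0],[0,0,0.03,0],[0,0,0,0],[0,0,0,0]]
  ]
}}

```text
time: 47.05
tool_pos: [0.6233, -0.0898, 0.0306]
ee_rot: [-2.766, 1.57, 1.908]
wrist_force: [-0.2, -0.1, -1.1]
width: 0.0533
```

{"op": "drive_tool", "data": {
  "commands": [
    [[0,0,0,0],[0,0,0,0],[0,0,0,0],[0,0,0,0],[0,0,0,0]]
  ],
  "grip": 1
}}

```text
time: 47.55
tool_pos: [0.6235, -0.0902, 0.0309]
ee_rot: [1.124, 1.57, -0.485]
wrist_force: [0.4, -0.4, 0.0]
width: 0.0901
```

{"op": "drive_tool", "data": {
  "commands": [
    [[-0.08,0,0,0],[-0.12,0,0,0],[-0.12,0,0,0],[-0.14,-0.1,0,0],[-0.14,-0.1,0,0],[-0.14,-0.1,0,0],[0,-0.1,0,0.0222],[0,-0.1,0,0.0222],[0,0,0,0.0222],[0,0,0,0.0222],[0,0,0,0.0222],[0,0,0,0.0222],[0,0,0,0.0222],[0,0,0,0.0222],[0,0,0,0.0222],[0,0,0,0.0221],[0,0,0,0.022],[0,0,0,0],[0,0,0,0]]
  ]
}}

```text
time: 49.45
tool_pos: [0.4988, -0.0821, 0.2158]
ee_rot: [2.283, 1.571, -0.856]
wrist_force: [-0.4, -0.2, -1.0]
width: 0.0938
```

```bash
python3 m1.py|grep -E 'lid|blue|orange'; python3 - <<'E'
from h import *
s=snap('wrist','w13.png');go([.4297,-.0628,.028],-90)
E
```

```text
orange [529.7 240.5] 1287 circ (0.4311 -0.3750) d 0.0617 bboxmid [ 0.4306 -0.375 ] zmed 0.0146
blue [261.5 173.2] 1632 circ (0.5113 -0.0562) d 0.0574 bboxmid [ 0.5108 -0.0562] zmed 0.0088
lid [386.3  63.4] 12635 circ (0.6215 -0.1720) d 0.2194 bboxmid [ 0.6201 -0.172 ] zmed 0.0606
lid [265.2 259.6] 1921 circ (0.4294 -0.0624) d 0.0554 bboxmid [ 0.4295 -0.0624] zmed 0.0607
 t=49.5 p [ 0.4988 -0.082   0.2157] ydir -89.9 d_frac [ 0.7509 -0.0775  0.2763] world yaw change -0.10 -> about tool x frac 0.0003 w 0.0940 F [ 0.7 -0.1 -0.4]
```

View pics/w13.png

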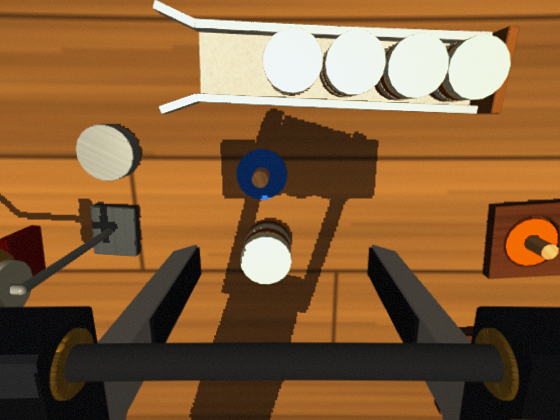

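Four jars are in, and the last one is at (265,258).

{"op": "drive_tool", "data": {
  "commands": [
    [[0.04,-0.02,0.07,0],[0.04,-0.02,0.07,0],[0.04,-0.02,0.07,0],[0.06,-0.018,0.067,0],[0.1,0,0,0],[0.1,0,0,0],[0.1,0,0,0],[0.1,0,0,0],[0.08,0,0,0],[0.05,0,0,0],[0.041,0,0,0],[0,0,0,0],[0,0,0,0]]
  ]
}}

```text
time: 50.85
tool_pos: [0.4302, -0.0627, 0.0286]
ee_rot: [2.781, 1.57, -0.361]
wrist_force: [0.2, 0.0, 1.3]
width: 0.0942
```

{"op": "drive_tool", "data": {
  "commands": [
    [[0,0,0,0],[0,0,0,0],[0,0,0,0],[0,0,0,0],[0,0,0,0],[0,0,0,0],[0,0,0,0],[0,0,0,0]]
  ],
  "grip": 0.3
}}

```text
time: 51.65
tool_pos: [0.4296, -0.0626, 0.0281]
ee_rot: [2.137, 1.571, -1.005]
wrist_force: [-1.8, -0.2, 0.1]
width: 0.0537
```

{"op": "drive_tool", "data": {
  "commands": [
    [[-0.06,0,0,0],[-0.1,0,0,0],[-0.1,0,0,0],[-0.1,0,0,0],[0,0,0,0],[0,0,0,0]]
  ]
}}

```text
time: 52.25
tool_pos: [0.4294, -0.0625, 0.1174]
ee_rot: [0.11, 1.571, -3.031]
wrist_force: [-0.7, 0.1, -0.6]
width: 0.0536
```

```bash
python3 - <<'E'
from h import *
go([.6283,.035,.118],-2.2)
E
```

```text
t=52.2 p [ 0.4294 -0.0625  0.1174] ydir -90.0 d_frac [-0.0027 -0.3902 -0.7956] world yaw change 87.81 -> about tool x frac -0.2439 w 0.0536 F [-0.7  0.1 -0.6]
```

{"op": "drive_tool", "data": {
  "commands": [
    [[0,-0.049,-0.0995,0],[0,-0.049,-0.0995,0],[0,-0.049,-0.0995,0],[0,-0.049,-0.0995,0],[0,-0.049,-0.0995,0],[0,-0.049,-0.0995,0],[0,-0.049,-0.0995,0],[0,-0.047,-0.0995,0],[0,0,0,-0.0222],[0,0,0,-0.0222],[0,0,0,-0.0222],[0,0,0,-0.0222],[0,0,0,-0.0222],[0,0,0,-0.0222],[0,0,0,-0.0222],[0,0,0,-0.0222],[0,0,0,-0.0222],[0,0,0,-0.0221],[0,0,0,-0.022]]
  ]
}}

```text
time: 54.15
tool_pos: [0.627, 0.035, 0.1145]
ee_rot: [-1.558, 1.565, 3.122]
wrist_force: [-0.3, 0.4, -1.1]
width: 0.0533
```

{"op": "drive_tool", "data": {
  "commands": [
    [[0.06,0,0,0],[0.06,0,0,0],[0.06,0,0,0],[0.06,0,0,0],[0.06,0,0,0],[0,0,0,0],[0,0,0,0]]
  ]
}}

```text
time: 54.85
tool_pos: [0.6283, 0.0349, 0.0423]
ee_rot: [-1.49, 1.57, -3.1]
wrist_force: [0.2, 0.2, -0.5]
width: 0.0536
```

```bash
python3 - <<'E'
from h import *
go([.6283,.035,.03],-2.2,'mouth')
y=-.036;go([.6262+.0383*(y+.02),y,.0295],-2.2,'slot5')
E
```

```text
mouth t=54.9 p [0.6283 0.0349 0.0423] ydir -2.2 d_frac [ 0.0493 -0.0002 -0.0004] world yaw change 0.02 -> about tool x frac -0.0001 w 0.0536 F [ 0.2  0.2 -0.5]
slot5 t=54.9 p [0.6283 0.0349 0.0423] ydir -2.2 d_frac [ 0.0514 -0.      0.2838] world yaw change 0.02 -> about tool x frac -0.0001 w 0.0536 F [ 0.2  0.2 -0.5]
```

{"op": "drive_tool", "data": {
  "commands": [
    [[0.03,0,0,0],[0.021,0,0.03,0],[0,0,0.075,0],[0,0,0.075,0],[0,0,0.075,0],[0,0,0.025,0],[0,0,0.008,0],[0,0,0,0],[0,0,0,0]]
  ]
}}

```text
time: 55.75
tool_pos: [0.6258, -0.0369, 0.0302]
ee_rot: [0.055, 1.571, -1.554]
wrist_force: [0.1, 0.4, -1.8]
width: 0.0535
```

{"op": "drive_tool", "data": {
  "commands": [
    [[0,0,0,0],[0,0,0,0],[0,0,0,0],[0,0,0,0],[0,0,0,0]]
  ],
  "grip": 1
}}

```text
time: 56.25
tool_pos: [0.6259, -0.0369, 0.0303]
ee_rot: [1.02, 1.571, -0.589]
wrist_force: [-0.3, -0.1, 0.4]
width: 0.0901
```

{"op": "drive_tool", "data": {
  "commands": [
    [[-0.08,0,0,0],[-0.12,0,0,0],[-0.12,0,0,0],[-0.14,0,0,0],[-0.14,-0.07,0,0],[-0.14,-0.07,0,0],[-0.14,-0.07,0,0],[-0.1,-0.07,0,0.0222],[-0.1,-0.07,0,0.0222],[-0.1,0,0,0.0222],[0,0,0,0.0222],[0,0,0,0.0222],[0,0,0,0.0222],[0,0,0,0.0222],[0,0,0,0.0222],[0,0,0,0.0222],[0,0,0,0.0221],[0,0,0,0.022],[0,0,0,0],[0,0,0,0]]
  ]
}}

```text
time: 58.25
tool_pos: [0.5386, -0.0312, 0.3253]
ee_rot: [2.585, 1.571, -0.554]
wrist_force: [0.1, -0.1, -0.3]
width: 0.0938
```

```bash
python3 m1.py|grep -E 'lid|blue|orange'; python3 - <<'E'
from h import *
s=snap('wrist','w14.png');go([.5,.2,.3],-90)
snap('scene','s14.png');snap('side','d14.png')
E
```

```text
orange [507.4 239.6] 746 circ (0.4311 -0.3734) d 0.0605 bboxmid [ 0.4312 -0.3731] zmed 0.0146
blue [300.8 187.4] 941 circ (0.5117 -0.0556) d 0.0571 bboxmid [ 0.5112 -0.0561] zmed 0.0088
lid [378.5 109.8] 7990 circ (0.6225 -0.1459) d 0.2725 bboxmid [ 0.6209 -0.1459] zmed 0.0606
 t=58.4 p [ 0.5386 -0.0312  0.3253] ydir -89.9 d_frac [ 0.1009 -0.9252  0.1527] world yaw change -0.11 -> about tool x frac 0.0003 w 0.0943 F [-0.4 -0.3  0.1]
```

View pics/w14.png

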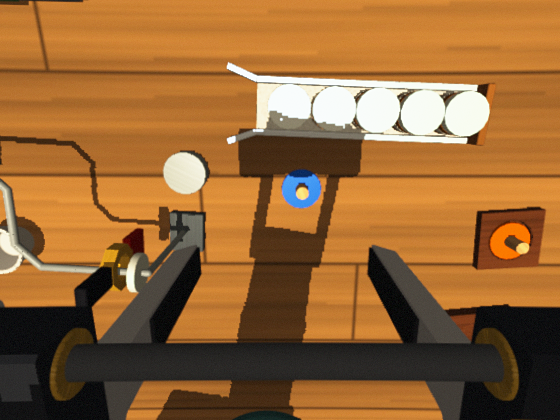

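View pics/d14.png

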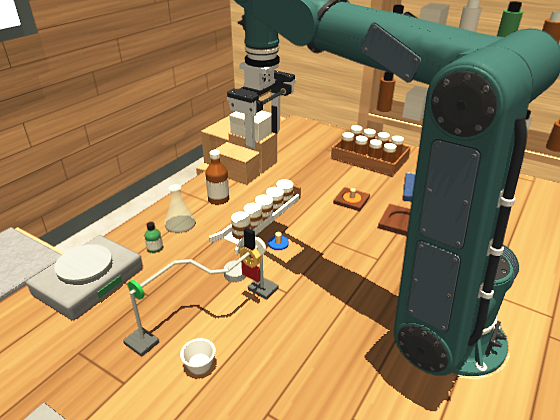

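All five jars stand in the lane. Their lids span y from -0.282 to -0.010, and the mouth is at about +0.009. The disc is in its recess. Next I move to the wire and turn the tool half round, so the wrist range allows the bends.

{"op": "drive_tool", "data": {
  "commands": [
    [[-0.025,-0.115,0.034,0],[-0.025,-0.115,0.034,0],[-0.025,-0.115,0.034,0],[-0.025,-0.115,0.034,0],[-0.025,-0.115,0.034,0],[-0.025,-0.115,0.034,0],[-0.025,-0.115,0.034,0],[-0.025,-0.115,0.034,0],[0,0,0,-0.0228],[0,0,0,-0.0228],[0,0,0,-0.0228],[0,0,0,-0.0228],[0,0,0,-0.0228],[0,0,0,-0.0228],[0,0,0,-0.0228],[0,0,0,-0.0228],[0,0,0,-0.0228],[0,0,0,-0.0228],[0,0,0,-0.0228]]
  ]
}}

```text
time: 60.35
tool_pos: [0.4707, 0.1988, 0.3752]
ee_rot: [0.809, 1.571, -0.75]
wrist_force: [0.3, -1.1, 1.1]
width: 0.0941
```

{"op": "drive_tool", "data": {
  "commands": [
    [[0,0,0,-0.0228],[0,0,0,-0.0228],[0,0,0,-0.0228],[0,0,0,-0.0228],[0,0,0,-0.0228],[0,0,0,-0.0228],[0,0,0,-0.0228],[0,0,0,-0.0228],[0,0,0,-0.0228],[0,0,0,-0.0228],[0,0,0,-0.0212],[0,0,0,0],[0,0,0,0]]
  ]
}}

```text
time: 61.65
tool_pos: [0.4706, 0.1988, 0.3752]
ee_rot: [-0.798, 1.571, -0.801]
wrist_force: [-0.5, -0.0, 0.0]
width: 0.094
```

```bash
python3 - <<'E'
from h import *
s=snap('wrist','w15.png');go([.47,.2,.36],90);p,M,o=tool();print(M.round(3),o['joint_positions'].round(2))
np.savez('w15.npz',**s)
E
```

```text
t=61.7 p [0.4706 0.1988 0.3752] ydir 89.9 d_frac [ 0.0608  0.0048 -0.0026] world yaw change 0.12 -> about tool x frac -0.0003 w 0.0938 F [0.4 0.1 0. ]
[[ 0.     0.002  1.   ]
 [-0.     1.    -0.002]
 [-1.    -0.     0.   ]] [ 0.29  0.03  1.1  -0.    2.02 -1.28]
```

View pics/w15.png

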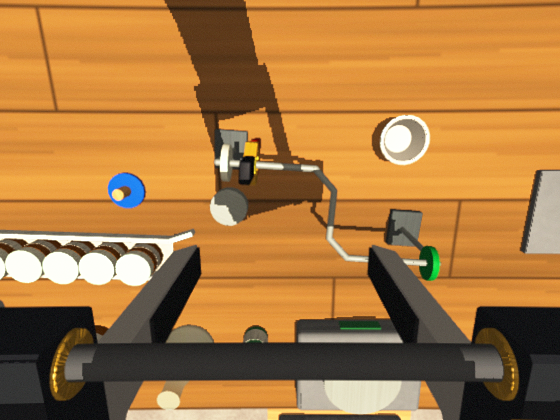

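```bash
python3 - <<'E'
from h import *
s=dict(np.load('w15.npz'));s['k1']=float(s['k1'])
c=onz(s,[[318,168],[333,190],[331,237],[350,258],[424,263],[225,162]],.15);print(c.round(4))
P=cloud(s);z=P[...,2];m=(abs(z-.151)<.006)&(P[...,0]>.4)&(P[...,0]<.62)&(P[...,1]>.12)&(P[...,1]<.42)
u,v=np.meshgrid(np.arange(560),np.arange(420))
# centre pixels: cast mask pixels to z=.152
Q=onz(s,np.c_[u[m],v[m]],.152);print(len(Q))
def fit(sel,n):
    q=Q[sel][:,:2].astype(np.float32)
    vx,vy,x,y=cv2.fitLine(q,cv2.DIST_HUBER,0,.01,.01).ravel();
    ang=np.degrees(np.arctan2(vy,vx));print(n,len(q),'pt',x,y,'ang',ang%180);return np.array([x,y]),np.array([vx,vy])
x,y=Q[:,0],Q[:,1]
A=fit((abs(y-.215)<.022)&(x<.47),'p0p1')
B=fit((abs(x-.505)<.018)&(abs(y-c[1,1])<.02),'p2p3')
C=fit((abs(y-.345)<.025)&(x>.54),'p4p5')
def inter(a,b):
    t=np.linalg.solve(np.c_[a[1],-b[1]],b[0]-a[0]);return a[0]+t[0]*a[1]
i1=inter(A,B);i2=inter(B,C);print('A^B',i1,'B^C',i2,np.linalg.norm(i1-i2),'expect',.06+2*.02475)
g=(P[...,1]>.36)&(P[...,1]<.42)&(z>.11)&(z<.18)&(P[...,0]>.5)
pix=s['pixels'].astype(int);g&=(pix[...,1]>pix[...,0]+30);G=P[g];print('green',G.min(0),G.max(0),np.median(G,0))
b=(pix.max(-1)<80)&(z>.17)&(z<.22);T=P[b];print('tab',len(T),np.median(T,0),T.min(0),T.max(0))
bt=T[T[:,2]>.208];print('tabtop',len(bt),((bt.min(0)+bt.max(0))/2),bt.min(0),bt.max(0))
w=(pix.min(-1)>150)&(z>.12)&(z<.18)&(P[...,1]<.16)&(P[...,1]>.1)&(P[...,0]<.5);print('white',P[w].min(0),P[w].max(0))
br=(z>.12)&(z<.17)&(P[...,1]>.145)&(P[...,1]<.185)&(P[...,0]>.41)&(P[...,0]<.47)&(pix[...,0]>pix[...,2]+60);print('ring',P[br].min(0),P[br].max(0))
E
```

```text
[[0.4532 0.2395 0.15  ]
 [0.4797 0.2581 0.15  ]
 [0.5396 0.2578 0.15  ]
 [0.5679 0.2828 0.15  ]
 [0.5747 0.3766 0.15  ]
 [0.446  0.1303 0.15  ]]
1786
p0p1 260 pt 0.45249116 0.21530683 ang 85.59098
p2p3 188 pt 0.50485724 0.25660032 ang 175.9382
p4p5 103 pt 0.5718811 0.36057034 ang 74.50703
A^B [0.45594287 0.26007375] B^C [0.54232395 0.25393978] 0.08659859 expect 0.1095
green [0.5519982  0.37574597 0.13271359] [0.59307049 0.39300587 0.17405256] [0.56898057 0.37842475 0.16187251]
tab 359 [0.44798355 0.16079514 0.21266414] [0.43643635 0.15297734 0.17005312] [0.57973182 0.37753587 0.21556843]
tabtop 251 [0.44822174 0.15939218 0.21197678] [0.43649128 0.15297734 0.20838512] [0.4599522  0.16580702 0.21556843]
white [0.42557857 0.119262   0.1203812 ] [0.45325159 0.14619262 0.17425009]
ring [0.42235172 0.15323734 0.12073832] [0.46980495 0.1680092  0.1685099 ]
```

The wire's corners in the wrist view are at about (318,168), (333,190), (331,237) and (350,258). The green stop is at (430,263), and the marker tab at (246,168). I grip the tab next.

{"op": "drive_tool", "data": {
  "commands": [
    [[0,0,0,0.0114],[0.05,-0.054,-0.026,0],[0.05,-0.054,-0.026,0],[0.06,-0.054,-0.026,0],[0.1,0,0,0],[0.1,0,0,0],[0.1,0,0,0],[0.1,0,0,0],[0,0,0,0],[0,0,0,0],[0,0,0,0]]
  ]
}}

```text
time: 62.8
tool_pos: [0.4491, 0.16, 0.2371]
ee_rot: [0.26, 1.568, 0.188]
wrist_force: [0.3, 0.4, 0.7]
width: 0.0942
```

```bash
python3 - <<'E'
from h import *
s=snap('wrist','w16.png');go([.4482,.1598,.185],85.8)
P=cloud(s);z=P[...,2];pix=s['pixels'].astype(int)
b=(pix.max(-1)<90)&(abs(z-.213)<.004)&(abs(P[...,1]-.16)<.02)&(abs(P[...,0]-.448)<.02);T=P[b];print(len(T),(T.min(0)+T.max(0))/2,T.max(0)-T.min(0))
r=cv2.minAreaRect(T[:,:2].astype(np.float32));print(r)
E
```

```text
t=62.9 p [0.4492 0.16   0.2373] ydir 85.9 d_frac [ 0.209  -0.0013 -0.0047] world yaw change -0.07 -> about tool x frac 0.0002 w 0.0940 F [-0.1  0.5  0.5]
644 [0.44786195 0.15972136 0.21242118] [0.02325711 0.01213343 0.00675301]
((0.4477944076061249, 0.15942296385765076), (0.01134412083774805, 0.023198574781417847), 86.01689147949219)
```

View pics/w16.png

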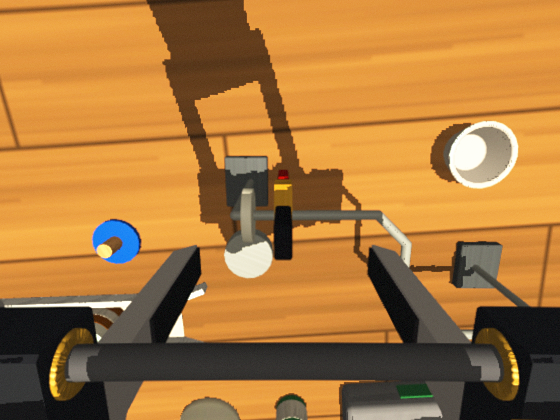

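The tab at (283,235) is centred and aligned, so I descend and grip.

{"op": "drive_tool", "data": {
  "commands": [
    [[0.07,-0.001,-0.004,0],[0.07,0,0,0],[0.06,0,0,0],[0,0,0,0],[0,0,0,0]]
  ]
}}

```text
time: 63.35
tool_pos: [0.4476, 0.1597, 0.1858]
ee_rot: [0.118, 1.57, 0.046]
wrist_force: [0.5, 0.3, 1.5]
width: 0.0937
```

{"op": "drive_tool", "data": {
  "commands": [
    [[0,0,0,0],[0,0,0,0],[0,0,0,0],[0,0,0,0],[0,0,0,0],[0,0,0,0],[0,0,0,0],[0,0,0,0],[0,0,0,0],[0,0,0,0],[0,0,0,0],[0,0,0,0],[0,0,0,0],[0,0,0,0]]
  ],
  "grip": 0
}}

```text
time: 64.75
tool_pos: [0.4473, 0.1596, 0.1852]
ee_rot: [-1.629, 1.571, -1.701]
wrist_force: [-0.7, -0.3, 0.5]
width: 0.0119
```

```bash
python3 - <<'E'
from h import *
go([.4542,.2353,.194],85.8)
snap('scene','s17.png')
E
```

```text
t=64.8 p [0.4473 0.1596 0.1852] ydir 85.9 d_frac [-0.0353  0.3041  0.0059] world yaw change -0.09 -> about tool x frac 0.0003 w 0.0119 F [-0.7 -0.3  0.5]
```

{"op": "drive_tool", "data": {
  "commands": [
    [[-0.018,0,0,0],[-0.018,0,0.002,0],[0,0.05,0.002,0],[0,0.06,0.002,0],[0,0.06,0,0],[0,0.06,0,0],[0,0.05,0,0],[0,0,0,0],[0,0,0,0]]
  ]
}}

```text
time: 65.7
tool_pos: [0.4537, 0.2296, 0.194]
ee_rot: [-2.027, 1.57, -2.097]
wrist_force: [0.3, -0.4, -1.6]
width: 0.0119
```

```bash
python3 - <<'E'
from h import *
go([.4542,.2353,.194],85.8)
s=snap('side');cv2.imwrite('pics/d17.png',cv2.resize(s['pixels'][200:320,110:310,::-1],None,fx=4,fy=4))
E
```

```text
t=65.7 p [0.4537 0.2296 0.194 ] ydir 86.0 d_frac [-0.0002  0.0227  0.0006] world yaw change -0.15 -> about tool x frac 0.0004 w 0.0119 F [ 0.3 -0.4 -1.6]
```

View pics/d17.png

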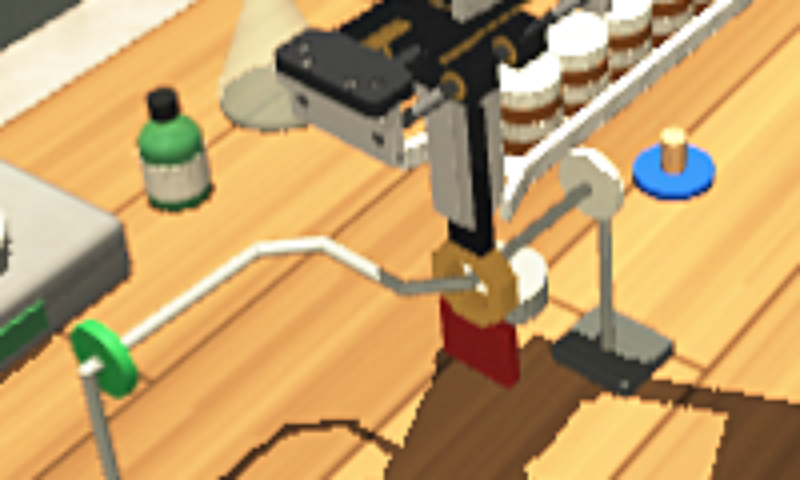

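The wire passes through the middle of the ring at (475,283), right at corner p1. The next corners are at (400,290), (322,243) and (258,248). I go round p1.

{"op": "drive_tool", "data": {
  "commands": [
    [[0,0,0,0.0208],[0,0,0,0.0208],[0,0,0,0.0208],[0,0.0222,0,0],[0,0.0222,0,0],[0,0,0,0.0208],[0,0,0,0.0208],[0,0,0,0.0208],[0,0.03,0,0],[0,0.03,0,0],[0,0.032,0,0],[0,0,0,0],[0,0,0,0]]
  ]
}}

```text
time: 67.05
tool_pos: [0.4763, 0.2545, 0.1939]
ee_rot: [-1.69, 1.57, -2.544]
wrist_force: [0.1, -0.7, -0.4]
width: 0.0121
```

```bash
python3 - <<'E'
from h import *
go([.4807,.2583,.194],40.8,'p2')
s=snap('side');cv2.imwrite('pics/d18.png',cv2.resize(s['pixels'][200:320,110:310,::-1],None,fx=4,fy=4))
E
```

```text
p2 t=67.0 p [0.4763 0.2545 0.1939] ydir 41.0 d_frac [-0.0005  0.0234  0.0002] world yaw change -0.23 -> about tool x frac 0.0006 w 0.0121 F [ 0.1 -0.7 -0.4]
```

View pics/d18.png

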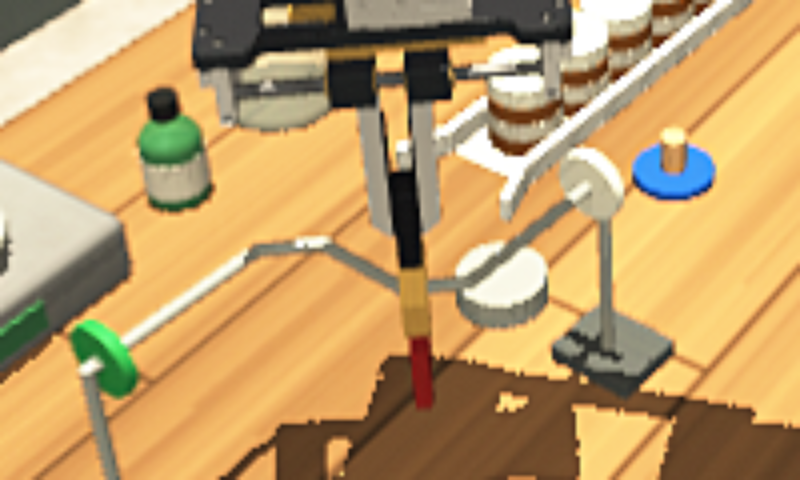

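The ring is just short of p2, and forces are near zero. I continue.

{"op": "drive_tool", "data": {
  "commands": [
    [[0,0,0,0.0208],[0,0,0,0.0208],[0,0,0,0.0208],[0,0.0222,0,0],[0,0.0222,0,0],[0,0,0,0.021],[0,0,0,0.021],[0,0,0,0.021],[0,0.048,0,0],[0,0.048,0,0],[0,0.048,0,0],[0,0.048,0,0],[0,0,0,0],[0,0,0,0]]
  ]
}}

```text
time: 68.5
tool_pos: [0.5348, 0.2542, 0.1938]
ee_rot: [-1.231, 1.57, -2.875]
wrist_force: [-0.4, -0.0, -1.2]
width: 0.0119
```

```bash
python3 - <<'E'
from h import *
go([.5405,.2539,.194],-4.2,'p3')
s=snap('side');cv2.imwrite('pics/d19.png',cv2.resize(s['pixels'][200:320,110:310,::-1],None,fx=4,fy=4))
s=snap('wrist','w19.png')
E
```

```text
p3 t=68.5 p [0.5348 0.2542 0.1938] ydir -4.2 d_frac [-0.001   0.0228 -0.0006] world yaw change -0.02 -> about tool x frac 0.0001 w 0.0119 F [-0.4 -0.  -1.2]
```

View pics/d19.png

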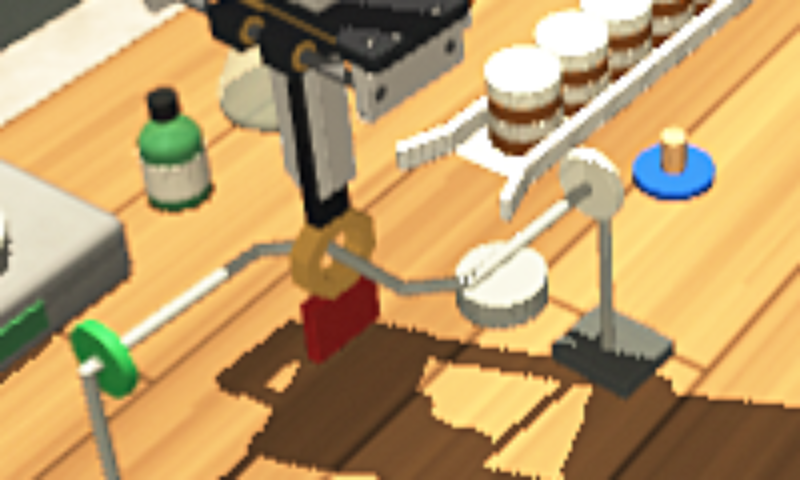

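View pics/w19.png

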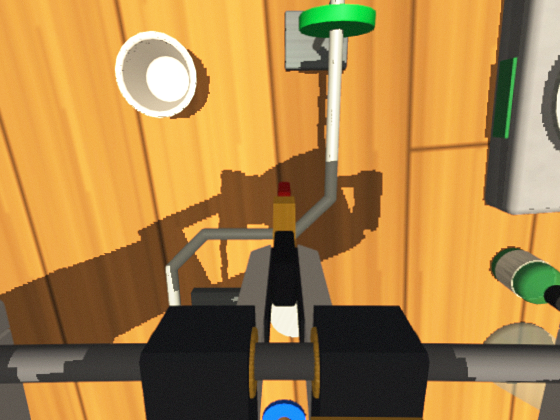

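The ring is at p3, at (284,230) in the wrist view. p4 is at (332,195) and the green stop at (337,20). I turn back along the next length.

{"op": "drive_tool", "data": {
  "commands": [
    [[0,0,0,-0.0208],[0,0,0,-0.0208],[0,0,0,-0.0208],[0,0.0222,0,0],[0,0.0222,0,0],[0,0,0,-0.0208],[0,0,0,-0.0208],[0,0,0,-0.0208],[0,0.03,0,0],[0,0.03,0,0],[0,0.032,0,0],[0,0,0,0],[0,0,0,0]]
  ]
}}

```text
time: 69.9
tool_pos: [0.5627, 0.2731, 0.1938]
ee_rot: [-1.642, 1.57, -2.502]
wrist_force: [0.3, -0.3, -0.5]
width: 0.0119
```

```bash
python3 - <<'E'
from h import *
go([.5670,.2767,.194],40.8,'p4')
s=snap('side');cv2.imwrite('pics/d20.png',cv2.resize(s['pixels'][200:320,110:310,::-1],None,fx=4,fy=4))
s=snap('wrist','w20.png')
E
```

```text
p4 t=69.9 p [0.5627 0.2731 0.1938] ydir 40.7 d_frac [-0.0006  0.0227  0.0003] world yaw change 0.09 -> about tool x frac -0.0002 w 0.0119 F [ 0.3 -0.3 -0.5]
```

View pics/w20.png

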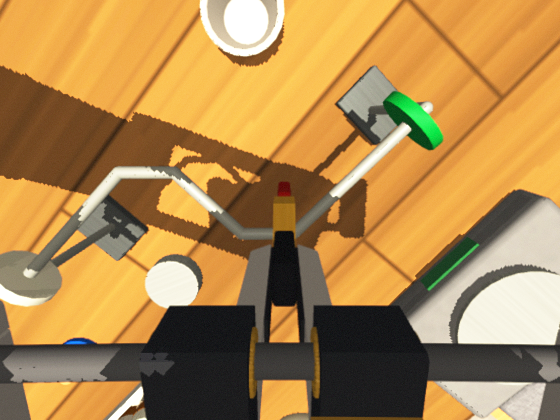

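{"op": "drive_tool", "data": {
  "commands": [
    [[0,0,0,-0.0208],[0,0,0,-0.0208],[0,0,0,-0.0208],[0,0.0222,0,0],[0,0.0222,0,0],[0,0,0,-0.0208],[0,0,0,-0.0208],[0,0,0,-0.0208],[0,0.06,0,0],[0,0.06,0,0],[0,0.06,0,0],[0,0.06,0,0],[0,0.03,0,0],[0,0,0,0],[0,0,0,0]]
  ]
}}

```text
time: 71.5
tool_pos: [0.5726, 0.3501, 0.194]
ee_rot: [-1.813, 1.57, -1.889]
wrist_force: [-0.9, 0.0, -1.0]
width: 0.0117
```

```bash
python3 - <<'E'
from h import *
go([.5738,.3694,.194],85.8,'end')
s=snap('side');cv2.imwrite('pics/d21.png',cv2.resize(s['pixels'][220:340,80:280,::-1],None,fx=4,fy=4))
s=snap('wrist','w21.png')
E
```

```text
end t=71.5 p [0.5726 0.3501 0.194 ] ydir 85.7 d_frac [-0.0002  0.0773 -0.0008] world yaw change 0.13 -> about tool x frac -0.0003 w 0.0117 F [-0.9  0.  -1. ]
```

View pics/w21.png

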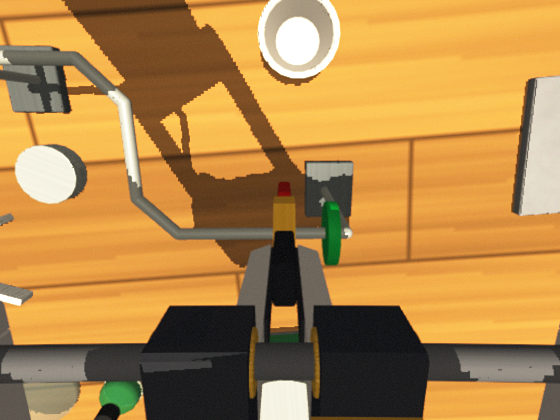

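View pics/d21.png

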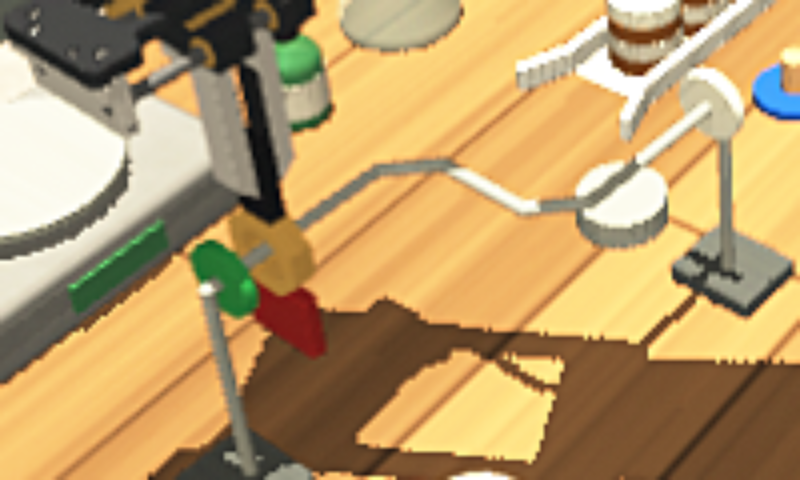

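The ring edge at x=295 is about 18 mm short of the green stop face at x=323. I close in and watch the force.

{"op": "drive_tool", "data": {
  "commands": [
    [[0.012,0.025,0,0],[0.012,0.025,0,0],[0.012,0.015,0,0],[0,0,0,0],[0,0,0,0]]
  ]
}}

```text
time: 72.1
tool_pos: [0.5738, 0.3664, 0.1852]
ee_rot: [-0.109, 1.571, -0.184]
wrist_force: [-0.0, 0.0, 0.9]
width: 0.0117
```

{"op": "drive_tool", "data": {
  "commands": [
    [[0,0.008,0,0],[0,0,0,0],[0,0,0,0]]
  ]
}}

```text
time: 72.4
tool_pos: [0.5741, 0.3683, 0.1853]
ee_rot: [0.587, 1.57, 0.512]
wrist_force: [-0.4, 0.0, 0.7]
width: 0.0115
```

{"op": "drive_tool", "data": {
  "commands": [
    [[0,0.008,0,0],[0,0,0,0],[0,0,0,0]]
  ]
}}

```text
time: 72.7
tool_pos: [0.5742, 0.3702, 0.1853]
ee_rot: [-0.326, 1.571, -0.401]
wrist_force: [-1.1, -0.8, 0.7]
width: 0.0116
```

{"op": "drive_tool", "data": {
  "commands": [
    [[0,0.006,0,0],[0,0,0,0],[0,0,0,0]]
  ]
}}

```text
time: 73.0
tool_pos: [0.5743, 0.3704, 0.1852]
ee_rot: [-1.651, 1.568, -1.727]
wrist_force: [-0.4, -4.8, 2.5]
width: 0.0119
```

{"op": "drive_tool", "data": {
  "commands": [
    [[0,0.006,0,0],[0,0,0,0],[0,0,0,0]]
  ]
}}

```text
time: 73.3
tool_pos: [0.5743, 0.3706, 0.1853]
ee_rot: [-1.688, 1.566, -1.766]
wrist_force: [-0.0, -7.5, 1.5]
width: 0.0117
```

```bash
python3 - <<'E'
from h import *
go([.5738,.3694,.185],85.8,'end')
s=snap('side');cv2.imwrite('pics/d22.png',cv2.resize(s['pixels'][220:340,80:280,::-1],None,fx=4,fy=4))
s=snap('wrist');cv2.imwrite('pics/w22.png',cv2.resize(s['pixels'][150:290,230:410,::-1],None,fx=4,fy=4))
E
```

```text
end t=73.3 p [0.5743 0.3706 0.1853] ydir 85.6 d_frac [ 0.0012 -0.0049 -0.0016] world yaw change 0.23 -> about tool x frac -0.0006 w 0.0117 F [-0.  -7.5  1.5]
```

View pics/w22.png

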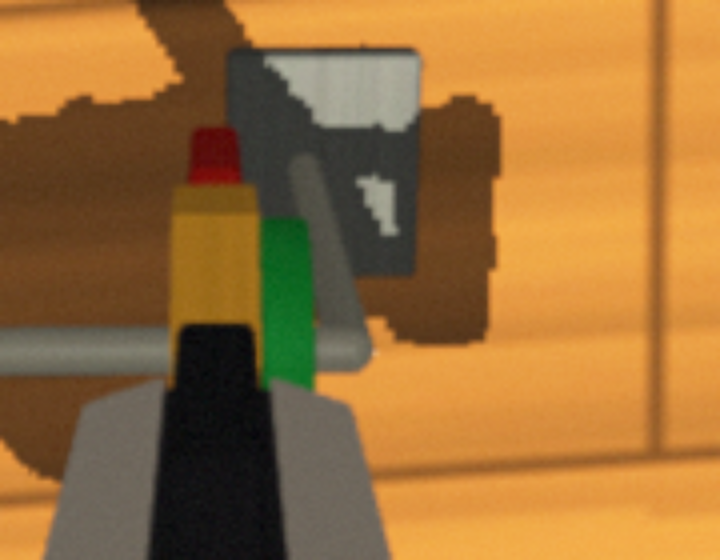

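The ring rests against the green stop's face at (262,300) in the crop, pressing at 7.5 N. I ease off the pressure and release.

{"op": "drive_tool", "data": {
  "commands": [
    [[0,-0.009,0,0],[0,0,0,0],[0,0,0,0]]
  ]
}}

```text
time: 73.7
tool_pos: [0.5742, 0.3704, 0.1852]
ee_rot: [-1.504, 1.57, -1.579]
wrist_force: [-0.0, -5.4, 1.3]
width: 0.0116
```

{"op": "drive_tool", "data": {
  "commands": [
    [[0,0,0,0],[0,0,0,0],[0,0,0,0],[0,0,0,0],[0,0,0,0],[0,0,0,0],[0,0,0,0],[0,0,0,0]]
  ],
  "grip": 0.6
}}

```text
time: 74.5
tool_pos: [0.5742, 0.371, 0.1852]
ee_rot: [-2.907, 1.571, -2.983]
wrist_force: [-0.7, -0.4, 0.5]
width: 0.056
```

{"op": "drive_tool", "data": {
  "commands": [
    [[-0.04,0,0,0],[-0.06,0,0,0],[-0.06,0,0,0],[-0.06,0,0,0],[-0.06,0,0,0],[-0.06,0,0,0],[-0.06,0,0,0],[0,0,0,0],[0,0,0,0],[0,0,0,0]]
  ]
}}

```text
time: 75.5
tool_pos: [0.574, 0.3709, 0.2846]
ee_rot: [-2.502, 1.57, -2.577]
wrist_force: [-0.7, 0.3, -0.7]
width: 0.0564
```

```bash
python3 - <<'E'
from h import *
go([.5738,.3694,.185],85.8,'end')
s=snap('side');cv2.imwrite('pics/d23.png',cv2.resize(s['pixels'][220:340,80:280,::-1],None,fx=4,fy=4))
s=snap('wrist','w23.png');cv2.imwrite('pics/w23c.png',cv2.resize(s['pixels'][130:290,210:400,::-1],None,fx=3.7,fy=3.7))
E
```

```text
end t=75.5 p [0.574  0.3709 0.2846] ydir 85.7 d_frac [ 3.982e-01 -5.700e-03 -1.000e-04] world yaw change 0.13 -> about tool x frac -0.0004 w 0.0564 F [-0.7  0.3 -0.7]
```

View pics/w23c.png

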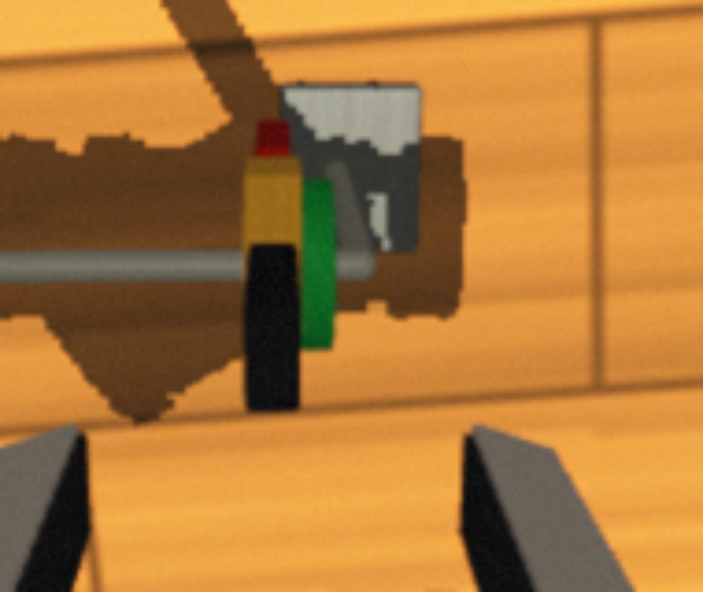

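View pics/d23.png

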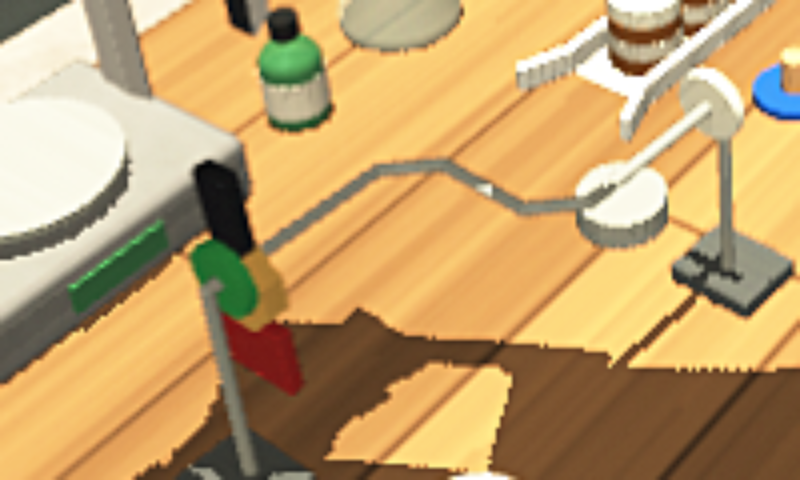

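The marker hangs flush against the green stop. Now a final check of the rest of the scene, since something may have been knocked meanwhile.

```bash
python3 - <<'E'
from h import *
s=snap('scene','s24.png');b=snap('side','d24.png')
cv2.imwrite('pics/s24c.png',cv2.resize(s['pixels'][200:400,80:380,::-1],None,fx=2.6,fy=2.6))
for n,v in(('scene',s),('side',b)):
    P=cloud(v);hsv=cv2.cvtColor(v['pixels'],cv2.COLOR_RGB2HSV).astype(int)
    m=(hsv[...,1]<60)&(hsv[...,2]>120)&(abs(P[...,2]-.06)<.004)&(P[...,0]>.55)&(P[...,0]<.69)&(P[...,1]<.1)&(P[...,1]>-.32)
    print(n,'lids',P[m].min(0).round(4),P[m].max(0).round(4))
    m=(hsv[...,0]>3)&(hsv[...,0]<18)&(hsv[...,1]>170)&(hsv[...,2]>200)&(abs(P[...,2]-.0145)<.004)&(abs(P[...,0]-.434)<.05)&(abs(P[...,1]+.37)<.05)
    print('disc',m.sum(),P[m].mean(0),P[m][:,2].std())
E
```

```text
scene lids [ 0.5917 -0.2829  0.056 ] [ 0.6539 -0.0114  0.0639]
disc 345 [ 0.43775232 -0.37069068  0.01351264] 0.0015396937448644305
side lids [ 0.5911 -0.2794  0.0561] [ 0.6512 -0.0077  0.0639]
disc 65 [ 0.43124263 -0.36525176  0.01420271] 0.0016748709046951514
```

View pics/s24c.png

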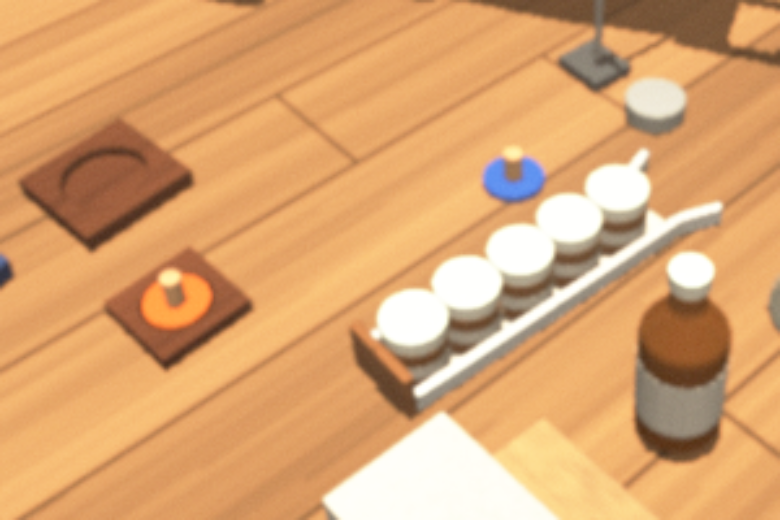

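View pics/s24.png

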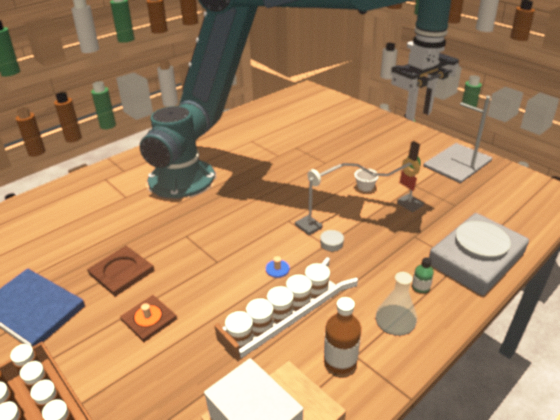

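Everything is in place: five upright jars in the lane, the disc flat in the smaller block, the marker at the green stop, the bystanders untouched and the gripper clear.

```bash
python3 -c "
from bench import robot
print(robot.close_job())"
```

```text
the job is handed in; nothing more can be done
None
```

The job is handed in at about 76 s of the 210 s allowed; the system reports no verdict.

- **Disc:** the orange disc lies in the recess of the smaller block. A close measurement just after placing put its top at 14.6 mm with no tilt. The last, more distant views gave 13.5–14.2 mm and centres about 6 mm apart, but both pictures show it seated.
- **Jars:** all five stand upright in the lane, one behind the other. Their lids end 16–20 mm inside the mouth, depending on the view. I carried each jar to the flare and slid it in while still gripped, rather than pushing it loose.
- **Marker:** I moved it only after the disc and jars were done, turning it with the wire at all four corners. It touched the green stop at about 7 N. After release it hangs flush against the stop.
- **Bystanders:** the blue disc, tin and mortar look unmoved in the final picture, and the gripper is clear of everything.

One slip: I slid the second jar about 2 cm too far in command, which pressed it against the first at 25 N. That is under the limits, and both jars stayed upright.

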